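Pack glass slabs to the gauge and bar them in

TASK

Pull the retaining bar out of the packing stand and take the off-cut strip off the stand onto the bare table; then pile glass slabs flat, centred and square on the stand's mat, one on another, until the top of the pile is level with the pointer's white blade (between its two black lines), without moving the pointer. Then push the bar home again through both eyes from the left until its handle meets the upright; slabs that are not needed stay lying on the table, clear of the stand, and the other things are left alone.

Things in the scene. Friction and masses are not known exactly. Their poses are not given: they have to be found in the camera images.
- stand: Packing stand, fixed: plywood base 120 (x) x 200 (y) x 12 mm with two upright aluminium plates 50 wide (x), 160 mm tall above the base, between y = 65 and 79 mm either side. Each has a round eye of 18 mm diameter at x = 0, 135 mm above the base's top, in line along y. Origin: centre of the base's underside; x away from the robot, y left (toward the bar's handle), z up.
- stand_seat (a point): Middle of the top face of the stand's base (a thin black mat marks it), 12 mm above the table: the slabs are piled here, between the uprights, each slab's length along the stand's y. The bare table runs from x = 0.34 m away from the robot and from y = -0.07 m leftward.
- eye_left (a point): Centre of the left eye in the outer face of the left upright (stand frame: y = +79 mm, 147 mm above the table). Axes as the stand's.
- eye_right (a point): The same for the right eye (stand frame y = -79 mm).
- pointer (a joint): Height of the pointer that slides stiffly (25 N) on a rail on the robot's side of the right upright, set by someone before; 0 to 0.045 m: blade's lower edge at 50 mm plus this above the base's top. Leave it as it is.
- mark_low (a point): The lower edge of the pointer's white upright blade (28 mm tall, black line along each edge), at the blade's middle; it stands beside the near right corner of the pile's place, 48 mm to the robot's side and 52 mm right of its middle.
- mark_high (a point): The upper edge of the same blade, 28 mm above mark_low.
- bar: Retaining bar, 0.1 kg: steel shaft 12 mm thick, 185 mm long, tapered tip (last 6 mm), in a flat wooden handle 24 (x) x 70 (y) x 12 mm (z), undersides level; balances about 40 mm ahead of the handle. Starts through both eyes, resting 3 mm below their centres, handle at the left. Handle cannot enter the eye. Origin: underside at the handle's front face; shaft along -y, handle y = 0 to 70 mm.
- bar_tip (a point): Tip of the shaft on its axis, 185 mm from the handle.
- bar_neck (a point): On the shaft's axis at the handle's front face, 6 mm above the bar's underside.
- strip: Narrow off-cut strip of pale glass, 20 (x) x 84 (y) x 14 mm (z), left lying on the stand's base between the uprights. Origin: centre of its underside.
- slab_1: Wider slab of pale glass with bevelled edges, 64 x 92 x 22 mm (width along its x, length along its y, thickness along z), lying flat on the table; flat top and bottom; about 0.29 kg; may be absent (then None). Origin: centre of its underside.
- slab_2: Wider slab of pale glass with bevelled edges, 64 x 92 x 22 mm (width along its x, length along its y, thickness along z), lying flat on the table; flat top and bottom; about 0.29 kg; may be absent (then None). Origin: centre of its underside.
- slab_3: Narrower slab of pale glass with bevelled edges, 54 x 86 x 20 mm (width along its x, length along its y, thickness along z), lying flat on the table; flat top and bottom; about 0.21 kg; may be absent (then None). Origin: centre of its underside.
- slab_4: Narrower slab of pale glass with bevelled edges, 54 x 86 x 20 mm (width along its x, length along its y, thickness along z), lying flat on the table; flat top and bottom; about 0.21 kg; may be absent (then None). Origin: centre of its underside.
- slab_5: Narrower slab of pale glass with bevelled edges, 54 x 86 x 20 mm (width along its x, length along its y, thickness along z), lying flat on the table; flat top and bottom; about 0.21 kg; may be absent (then None). Origin: centre of its underside.
- slab_6: Narrower slab of pale glass with bevelled edges, 54 x 86 x 20 mm (width along its x, length along its y, thickness along z), lying flat on the table; flat top and bottom; about 0.21 kg; may be absent (then None). Origin: centre of its underside.
- chip: Bystander: glass chip about 35 x 36 x 14 mm. Origin: underside's centre.
- triangle: Bystander: three-cornered glass piece 45 x 65 x 19 mm. Origin: underside's centre.
- tin: Bystander: round tin, 76 mm across, 58 mm tall. Origin: underside's centre.
- cutter: Bystander: wooden-handled tool 14 x 120 (along y) x 14 mm. Origin: underside's centre.

How it is judged:
On the way, in this order (a step that is already met when the one before it is completed fails the run):
1. the bar is drawn right out of both eyes (y of bar_tip in the frame of eye_left above 0.002 m), for 0.1 s.
2. the strip is off the stand and the released pile's top is level with the blade (horizontal distance between strip and stand_seat above 0.12 m and height (world z) of strip below 0.015 m and ((horizontal distance between slab_1 and stand_seat below 0.015 m and angle between slab_1's own z axis and vertical below 0.08 rad and angle between the y axis of slab_1 and the y axis of stand, either way round below 0.2 rad and z of slab_1 in the frame of mark_high below -0.0205 m) or (horizontal distance between slab_1 and stand_seat above 0.12 m and height (world z) of slab_1 below 0.012 m)) and ((horizontal distance between slab_2 and stand_seat below 0.015 m and angle between slab_2's own z axis and vertical below 0.08 rad and angle between the y axis of slab_2 and the y axis of stand, either way round below 0.2 rad and z of slab_2 in the frame of mark_high below -0.0205 m) or (horizontal distance between slab_2 and stand_seat above 0.12 m and height (world z) of slab_2 below 0.012 m)) and ((horizontal distance between slab_3 and stand_seat below 0.015 m and angle between slab_3's own z axis and vertical below 0.08 rad and angle between the y axis of slab_3 and the y axis of stand, either way round below 0.2 rad and z of slab_3 in the frame of mark_high below -0.0185 m) or (horizontal distance between slab_3 and stand_seat above 0.12 m and height (world z) of slab_3 below 0.012 m)) and ((horizontal distance between slab_4 and stand_seat below 0.015 m and angle between slab_4's own z axis and vertical below 0.08 rad and angle between the y axis of slab_4 and the y axis of stand, either way round below 0.2 rad and z of slab_4 in the frame of mark_high below -0.0185 m) or (horizontal distance between slab_4 and stand_seat above 0.12 m and height (world z) of slab_4 below 0.012 m)) and ((horizontal distance between slab_5 and stand_seat below 0.015 m and angle between slab_5's own z axis and vertical below 0.08 rad and angle between the y axis of slab_5 and the y axis of stand, either way round below 0.2 rad and z of slab_5 in the frame of mark_high below -0.0185 m) or (horizontal distance between slab_5 and stand_seat above 0.12 m and height (world z) of slab_5 below 0.012 m)) and ((horizontal distance between slab_6 and stand_seat below 0.015 m and angle between slab_6's own z axis and vertical below 0.08 rad and angle between the y axis of slab_6 and the y axis of stand, either way round below 0.2 rad and z of slab_6 in the frame of mark_high below -0.0185 m) or (horizontal distance between slab_6 and stand_seat above 0.12 m and height (world z) of slab_6 below 0.012 m)) and ((horizontal distance between slab_1 and stand_seat below 0.015 m and z of slab_1 in the frame of mark_low above -0.0235 m and z of slab_1 in the frame of mark_high below -0.0205 m) or (horizontal distance between slab_2 and stand_seat below 0.015 m and z of slab_2 in the frame of mark_low above -0.0235 m and z of slab_2 in the frame of mark_high below -0.0205 m) or (horizontal distance between slab_3 and stand_seat below 0.015 m and z of slab_3 in the frame of mark_low above -0.0215 m and z of slab_3 in the frame of mark_high below -0.0185 m) or (horizontal distance between slab_4 and stand_seat below 0.015 m and z of slab_4 in the frame of mark_low above -0.0215 m and z of slab_4 in the frame of mark_high below -0.0185 m) or (horizontal distance between slab_5 and stand_seat below 0.015 m and z of slab_5 in the frame of mark_low above -0.0215 m and z of slab_5 in the frame of mark_high below -0.0185 m) or (horizontal distance between slab_6 and stand_seat below 0.015 m and z of slab_6 in the frame of mark_low above -0.0215 m and z of slab_6 in the frame of mark_high below -0.0185 m)) and contact force between the fingers and slab_1 below 0.3 N and contact force between the fingers and slab_2 below 0.3 N and contact force between the fingers and slab_3 below 0.3 N and contact force between the fingers and slab_4 below 0.3 N and contact force between the fingers and slab_5 below 0.3 N and contact force between the fingers and slab_6 below 0.3 N), for 0.3 s.
3. the bar is through both eyes, handle at the left upright (y of bar_tip in the frame of eye_left below -0.17 m and x of bar_tip in the frame of eye_left between -0.01 and 0.01 m and z of bar_tip in the frame of eye_left between -0.01 and 0.01 m and z of bar_neck in the frame of eye_left between -0.01 and 0.01 m and x of bar_neck in the frame of eye_left between -0.01 and 0.01 m), for 0.2 s.
At the end, for the whole second after the job is handed in: Bar through both eyes, handle within 15 mm of the left upright; strip and unused slabs on the table, over 120 mm from the seat; piled slabs within 15 mm, 0.2 rad and 0.08 rad tilt of centred, square and flat; pile top between the blade's edges (+-1.5 mm); all released, at rest (all of step 2 and all of step 3 and linear speed of each of slab_1, slab_2, slab_3, slab_4, slab_5, slab_6, bar, strip below 0.02 m/s); the robot touches nothing.
It fails at once if a bystander was moved more than 30 mm (distance of any of chip, triangle, tin, cutter from where it was at the start of the episode above 0.03 m).
It fails at once if the pointer was shifted by more than 4 mm (distance of mark_low from where it was at the start of the episode above 0.004 m).
Of slab_1, slab_2, slab_3, slab_4, slab_5, slab_6 only 5 to 6 are there at a start; the rules pass over those that are not, and their reading is None.
At some moment in a run one of strip may be knocked a few centimetres aside while the robot is not near it.
Once in a run the grip may slacken for a moment while it holds something.
It also fails if it takes over 210 s, if anything falls off the work surface, if the arm or the gripper's body presses on something with over 40 N, if the wrist force passes 120 N, or if a joint passes its speed limit or range.

ROBOT

A 7-joint arm with a two-finger parallel gripper is mounted at the origin on a cart in front of the work surface, level with it; the furniture and walls round the work are solid. World frame = base frame: x ahead of the robot, y to its left, z up, the work surface at z = 0. Lengths are in m, angles in rad, forces in N, time in s.
With the tool pointing down it reaches from about 0.425 to 0.8 m from the base axis. Payload 8.3 kg.
Tool frame: the origin (TCP) lies at the very end of the fingers, on their centre line; the grasp point (between the pads) lies 19 mm behind it; x points along the fingers, y is the direction in which the jaws open and shut, and the axes are right-handed (so a half turn about x gives the same grasp; the last joint's range is limited). The gripper opens to 85 mm and grips with 20 to 120 N. Pads are 22 mm wide; open, the fingers measure 114 mm over their backs; the gripper's body (76 mm by 85 mm) begins 54 mm behind the grasp point. The pads swing forward as they close: fully open they stand 13 mm farther back than shut.
Start: joints at [1.158, 0.383, 0.016, 1.37, -0.006, 1.388, -0.046], TCP at [0.214, -0.587, 0.231] pointing down, gripper open.
Joint ranges: [-2.95, 2.95], [-0.25, 2.06], [-1.52, 1.56], [0.18, 2.33], [-1.44, 4.58], [0.02, 2.06], [-3.01, 3.01]. Speed limits (rad/s): [2.39, 2.39, 3.01, 3.01, 3.14, 3.14, 3.14].

INTERFACE

Orientations are given as a unit quaternion [x, y, z, w].
In Python, from cell import bot gives the robot as it stands.
- The arm moves only by the tool play_rows, never from a script. Its argument "series" is a list of rows, each a list of 3 entries, a list of its own where there are three numbers: the turn, a rotation vector about the tool's x, y, z in degrees, then the shift along the tool's x, y, z in cm, then the opening, from 0 (shut) to 1 (fully open). A call has 1 to 12 rows; each row shifts and turns the pose as measured when the row begins, along the tool's axes as they then stand; what a row does not reach is not made up. A row lasts 1/8 s, in which the tool goes at most 62.5 mm and 10.7 degrees, less where a joint would pass 70% of its speed; a pose out of reach is approached as far as the arm can. A call is refused whole if a number of a shift passes 6.25 or a number of a turn 10.7, either way. A call with a gripper value outside its range is refused whole. The fingers move at their own pace and stop on an object; the grip force is fixed at half the most. Time passes only in rows, so rows that do not move let the fingers close. It gives the time, the measured TCP pose, the force and the opening at its end, in the units of the state.
- bot.get_state(): the state, without advancing time (a new reading comes with each control period).
- bot.snapshot(name): name is "scene" or "top"; returns a dict with "pixels" (480x640x3 uint8, red, green, blue), "fovy" (degrees; the focal length in pixels is half the picture's height over the tangent of half this angle, whatever the lens; pixels are square), "cx", "cy" (the principal point, pixels), "D" ([k1, k2, p1, p2, k3] as OpenCV has them; the pictures are not rectified), "world_to_cam" (4x4, takes a point from world to camera coordinates). Camera axes: x right, y up, looking along -z (the intrinsics and any distortion apply to the point x, -y, -z); pixel columns grow to the right and rows downward; lengths in m; the calibration is good to about 2 mm. A picture is of the moment at which its call begins. There is no depth.
- bot.job_done(): hands the job in, once; it reports no verdict.
The state is a dict: "t": time; "joint_pos": joint angles; "qvel": joint speeds; "joint_efforts": joint torques, N m; "tool_pos": TCP position; "tcp_rot": TCP orientation; "contact_force": force on the tool from outside, world axes, zero at the start; "ft_torque": the same for the moment, N m; "finger_gap": opening from 0.0 (shut) to 1.0 (fully open).
Only numpy, scipy, OpenCV 4.12 (cv2) and the standard library are available. Lean on these libraries where they do the work, as an engineer would, in place of code of your own. Each camera call takes 0.05 s, during which the arm holds its last target.

## Working session

There is one attempt and no reset: what is moved stays moved. The work goes in short steps, Python scripts to look and compute and a tool call to move; the robot and the scene stay as the last step left them, time stands still between calls to the robot, and variables do not carry over. Pictures are saved under pics/ and viewed, and the job is handed in when it is done.

Besides the shell and the picture viewer there is one more tool, called after "Request:" as name([rows], argument=value, ...), one row to a line, values as JSON. play_rows: Moves the arm, as the interface text tells. Its arguments: {"type":"object","properties":{"series":{"type":"array"}},"required":["series"]}

```bash
ls; mkdir -p pics; cat > h.py <<'E'
import numpy as np,cv2
from cell import bot
from scipy.spatial.transform import Rotation as R
def snap(n,f):
    s=bot.snapshot(n); cv2.imwrite('pics/'+f+'.png',cv2.cvtColor(s['pixels'],cv2.COLOR_RGB2BGR)); 
    np.savez('pics/'+f+'.npz',**{k:np.array(v) for k,v in s.items()}); return s
def load(f): 
    d=np.load('pics/'+f+'.npz'); return {k:d[k] for k in d.files}
def K(s):
    f=240/np.tan(np.radians(float(s['fovy']))/2); return np.array([[f,0,float(s['cx'])],[0,f,float(s['cy'])],[0,0,1]])
def rays(s,uv):
    uv=np.array(uv,float).reshape(-1,1,2)
    p=cv2.undistortPoints(uv,K(s),np.array(s['D'],float)).reshape(-1,2)
    d=np.c_[p[:,0],-p[:,1],-np.ones(len(p))]
    T=np.array(s['world_to_cam']); Rm=T[:3,:3]; o=-Rm.T@T[:3,3]
    return o,d@Rm
def plane(s,uv,z):
    o,d=rays(s,uv); return o+d*((z-o[2])/d[:,2])[:,None]
def proj(s,P):
    T=np.array(s['world_to_cam']); P=np.array(P,float).reshape(-1,3)
    c=P@T[:3,:3].T+T[:3,3]; c=c*[1,-1,-1]
    return cv2.projectPoints(c,np.zeros(3),np.zeros(3),K(s),np.array(s['D'],float))[0].reshape(-1,2)
def st():
    s=bot.get_state(); r=R.from_quat(s['tcp_rot']).as_matrix()
    print('t',s['t'],'pos',np.round(s['tool_pos'],4),'gap',round(s['finger_gap'],3),'F',np.round(s['contact_force'],1)); print(np.round(r,3)); print('q',np.round(s['joint_pos'],2)); return s,r
E
python3 -c "
from h import *
st()
for n in ['scene','top']:
    s=snap(n,n+'0'); T=s['world_to_cam'];print(n,s['fovy'],s['D'],-T[:3,:3].T@T[:3,3])
"
```

```text
pics
t 0.0 pos [ 0.2141 -0.5867  0.2303] gap 1.0 F [ 0.7 -0.1 -0.5]
[[-0.001  0.343 -0.939]
 [ 0.002 -0.939 -0.343]
 [-1.    -0.002  0.   ]]
q [ 1.16  0.38  0.02  1.37 -0.01  1.39 -0.05]
scene 56.239411037985015 [-0.1062044  0.         0.         0.         0.       ] [ 0.10477317 -0.13322758  0.78102959]
top 56.89746004503371 [-0.00254565  0.          0.          0.          0.        ] [0.45808743 0.22411171 0.95024442]
```

View pics/scene0.png

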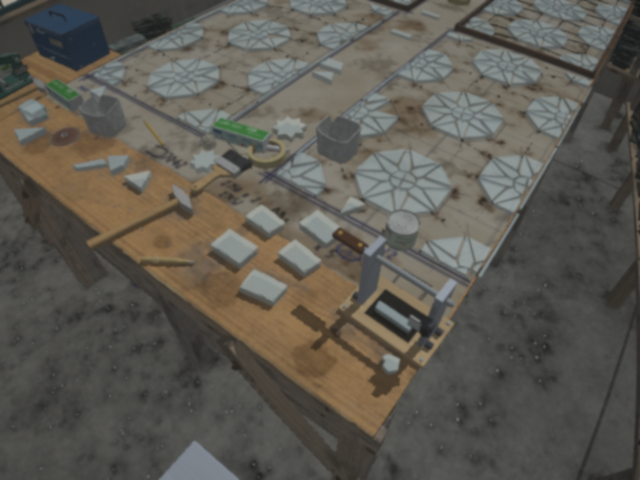

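View pics/top0.png

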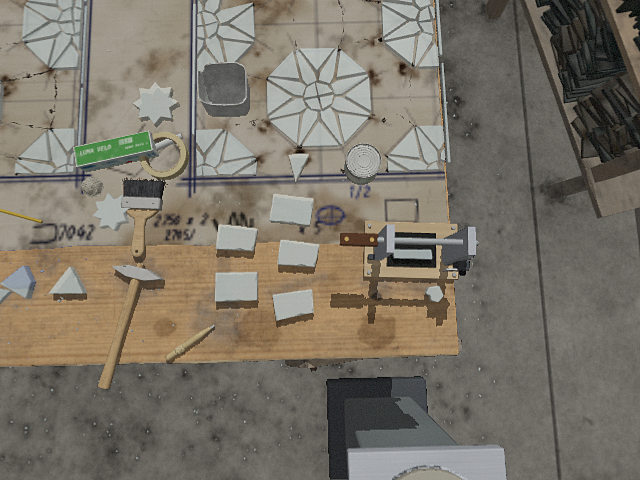

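```bash
python3 -c "
from h import *
s=load('top0'); im=cv2.imread('pics/top0.png')
cv2.imwrite('pics/c1.png',cv2.resize(im[185:335,205:325],None,fx=5,fy=5,interpolation=cv2.INTER_CUBIC)[:600*2][:600+150])
cv2.imwrite('pics/c1.png',cv2.resize(im[185:335,205:325],None,fx=4,fy=4,interpolation=cv2.INTER_CUBIC))
cv2.imwrite('pics/c2.png',cv2.resize(im[215:310,330:490],None,fx=5,fy=5,interpolation=cv2.INTER_CUBIC))
im=cv2.imread('pics/scene0.png')
cv2.imwrite('pics/c3.png',cv2.resize(im[230:380,330:470],None,fx=4,fy=4,interpolation=cv2.INTER_CUBIC))
"
```

```text
(no output)
```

View pics/c1.png

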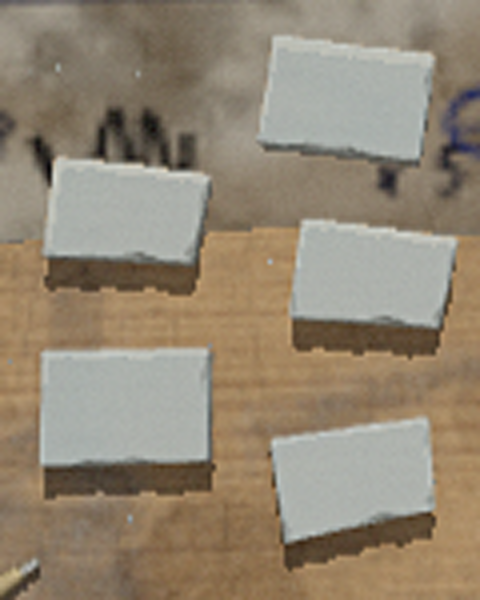

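View pics/c2.png

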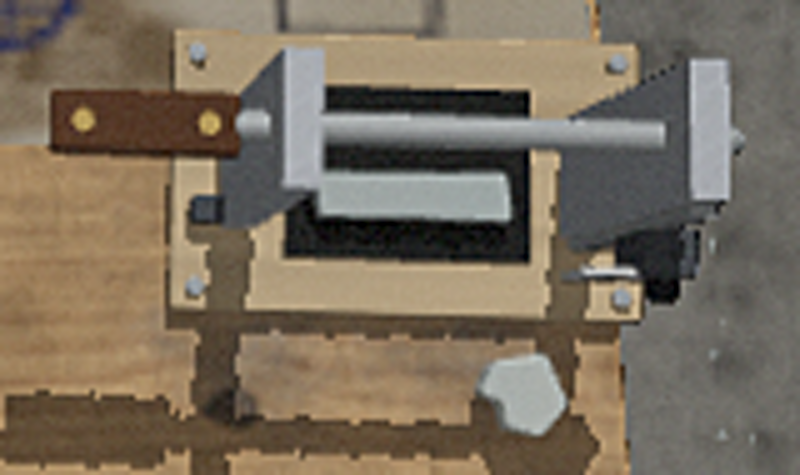

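View pics/c3.png

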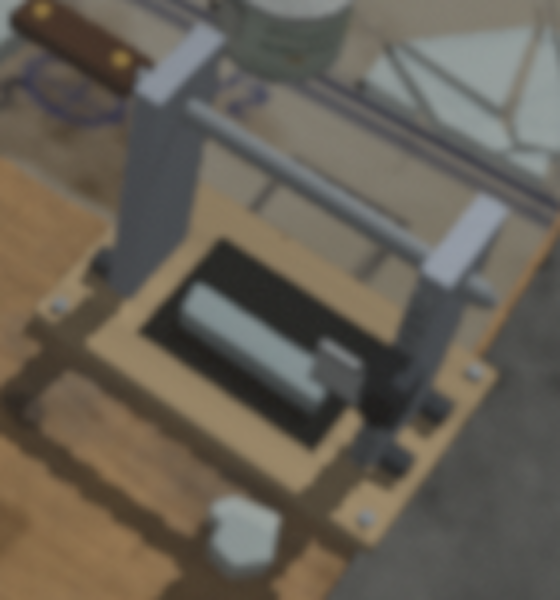

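```bash
cat > m.py <<'E'
from h import *
s=load('top0'); im=cv2.imread('pics/top0.png')
def up(x0,y0,f,pts): return [(x0+(x+.5)/f-.5,y0+(y+.5)/f-.5) for x,y in pts]
b=plane(s,up(330,215,5,[(176,30),(638,44),(640,321),(170,307)]),.012)
print('base',np.round(b,4).tolist(),'c',b.mean(0), 'len',[np.linalg.norm(b[i]-b[(i+1)%4]) for i in range(4)])
e=(b[0]-b[1])+(b[3]-b[2]); print('yaw stand',np.degrees(np.arctan2(-e[0],e[1])))
m=plane(s,up(330,215,5,[(328,88),(531,92),(529,265),(286,256)]),.012);print('mat',np.round(m,3).tolist())
u=plane(s,up(330,215,5,[(285,47),(325,48),(323,188),(282,188)]),.172);print('upL',np.round(u,4).tolist(),u.mean(0))
u=plane(s,up(330,215,5,[(690,59),(731,60),(729,201),(689,200)]),.172);print('upR',np.round(u,4).tolist(),u.mean(0))
u=plane(s,up(330,215,5,[(320,172),(508,176),(513,219),(318,216)]),.026);print('strip',np.round(u,4).tolist())
u=plane(s,up(330,215,5,[(52,91),(50,152),(240,154),(242,96)]),.150);print('handle',np.round(u,4).tolist(),u.mean(0))
u=plane(s,up(330,215,5,[(582,272),(637,273)]),.09);print('blade',np.round(u,4).tolist())
# slabs
sub=im.astype(int)
hsv=cv2.cvtColor(im,cv2.COLOR_BGR2HSV)
mask=((hsv[...,1]<28)&(hsv[...,2]>150)).astype(np.uint8)
mk=np.zeros_like(mask); mk[185:335,210:322]=mask[185:335,210:322]
cv2.imwrite('pics/mk.png',mk*255)
cs,_=cv2.findContours(mk,cv2.RETR_EXTERNAL,cv2.CHAIN_APPROX_NONE)
for c in cs:
    if cv2.contourArea(c)<400: continue
    for z in (.021,):
        P=plane(s,c.reshape(-1,2),z)[:,:2]
        r=cv2.minAreaRect((P*1000).astype(np.float32)); bx=cv2.boxPoints(r)
        print('slab',np.round(r[0],1),np.round(r[1],1),round(r[2],1), cv2.boundingRect(c),cv2.contourArea(c))
E
python3 m.py
```

```text
base [[0.6244, 0.107, 0.012], [0.6133, -0.0911, 0.012], [0.4947, -0.0837, 0.012], [0.5057, 0.1145, 0.012]] c [0.55952371 0.01167877 0.012     ] len [np.float64(0.19843121738401662), np.float64(0.11874985815924492), np.float64(0.19850690012915098), np.float64(0.11896840773649422)]
yaw stand -3.1951819697580897
mat [[0.598, 0.043, 0.012], [0.594, -0.044, 0.012], [0.52, -0.038, 0.012], [0.526, 0.064, 0.012]]
upL [[0.5889, 0.0884, 0.172], [0.5882, 0.0742, 0.172], [0.5381, 0.0774, 0.172], [0.5385, 0.0919, 0.172]] [0.56343222 0.08300488 0.172     ]
upR [[0.5809, -0.0555, 0.172], [0.5802, -0.07, 0.172], [0.5299, -0.0655, 0.172], [0.5306, -0.0515, 0.172]] [ 0.55538083 -0.06062351  0.172     ]
strip [[0.5599, 0.0508, 0.026], [0.5562, -0.0279, 0.026], [0.5381, -0.0289, 0.026], [0.5414, 0.0526, 0.026]]
handle [[0.5785, 0.1705, 0.15], [0.5561, 0.172, 0.15], [0.5536, 0.1029, 0.15], [0.5749, 0.1012, 0.15]] [0.56576446 0.13661982 0.15      ]
blade [[0.5112, -0.0369, 0.09], [0.5103, -0.0583, 0.09]]
slab [451.5 263.7] [52.1 81.5] 8.0 (273, 290, 41, 30) 869.5
slab [491.8 383.6] [57.8 86. ] 0.2 (215, 272, 42, 29) 1086.0
slab [556.  252.6] [81.4 51.5] 80.9 (278, 240, 41, 27) 820.0
slab [594.7 382.4] [83.5 50.2] 86.5 (216, 225, 41, 25) 803.0
slab [652.3 264.7] [87.3 59.4] 80.2 (269, 193, 45, 32) 1002.5
```

```bash
cat > m2.py <<'E'
from h import *
s=load('scene0'); t=load('top0')
def up(x0,y0,f,pts): return [(x0+(x+.5)/f-.5,y0+(y+.5)/f-.5) for x,y in pts]
S=np.array([.5595,.0113]); a=np.radians(-3.2)
def w(p): c,sn=np.cos(a),np.sin(a); return np.array([S[0]+c*p[0]-sn*p[1],S[1]+sn*p[0]+c*p[1],p[2]])
for n,p in dict(upLtop=(-25,65,172),upLtop2=(25,79,172),upRtop=(-25,-65,172),upRtop2=(25,-79,172),b1=(-60,100,12),b2=(-60,-100,12),b3=(60,-100,12)).items():
    q=proj(s,w(np.array(p)/1e3))[0]; print(n,np.round(q,1),'crop',np.round(((q-[330,230])+.5)*4-.5))
for p in (0,.015,.03,.045):
    for dz in (0,.028):
      print(p,dz,[np.round(((proj(s,w((-.048,-.052+e,.062+p+dz)))[0]-[330,230])+.5)*4-.5).tolist() for e in (.0105,-.0105)],
      [np.round(((proj(t,w((-.048,-.052+e,.062+p+dz)))[0]-[330,215])+.5)*5-.5).tolist() for e in (.0105,-.0105)])
print('tri',np.round(plane(t,[(289,153),(309,155),(298,181)],.019),3).tolist())
print('tin',np.round(plane(t,[(363,160),(345,160)],.058),3).tolist())
print('chip',np.round(plane(t,[(434,293)],.014),3).tolist())
print('pencil',np.round(plane(t,[(167,360),(214,326)],.007),3).tolist())
print('edge',np.round(plane(t,[(200,360),(450,354),(400,355)],.0),3).tolist())
im=cv2.imread('pics/scene0.png')
cv2.imwrite('pics/c4.png',cv2.resize(im[300:350,395:455],None,fx=10,fy=10,interpolation=cv2.INTER_CUBIC))
E
python3 m2.py
```

```text
upLtop [368.8 255.4] crop [157. 103.]
upLtop2 [378.8 234.6] crop [197.  20.]
upRtop [433.7 296.4] crop [416. 267.]
upRtop2 [456.3 281.4] crop [507. 207.]
b1 [336.7 306.3] crop [ 28. 307.]
b2 [421.9 366.2] crop [369. 546.]
b3 [454.2 322. ] crop [498. 370.]
0 0 [[295.0, 404.0], [334.0, 431.0]] [[538.0, 282.0], [590.0, 284.0]]
0 0.028 [[304.0, 373.0], [345.0, 401.0]] [[558.0, 278.0], [612.0, 279.0]]
0.015 0 [[300.0, 388.0], [340.0, 415.0]] [[548.0, 280.0], [602.0, 281.0]]
0.015 0.028 [[310.0, 356.0], [351.0, 384.0]] [[569.0, 275.0], [624.0, 277.0]]
0.03 0 [[305.0, 371.0], [346.0, 398.0]] [[559.0, 277.0], [614.0, 279.0]]
0.03 0.028 [[316.0, 339.0], [358.0, 366.0]] [[581.0, 272.0], [637.0, 274.0]]
0.045 0 [[311.0, 354.0], [352.0, 381.0]] [[571.0, 275.0], [626.0, 276.0]]
0.045 0.028 [[322.0, 320.0], [364.0, 348.0]] [[593.0, 269.0], [650.0, 271.0]]
tri [[0.777, 0.267, 0.019], [0.771, 0.223, 0.019], [0.714, 0.249, 0.019]]
tin [[0.744, 0.111, 0.058], [0.745, 0.149, 0.058]]
chip [[0.466, -0.032, 0.014]]
pencil [[0.342, 0.529, 0.007], [0.409, 0.431, 0.007]]
edge [[0.34, 0.462, 0.0], [0.339, -0.061, 0.0], [0.34, 0.044, 0.0]]
```

```bash
ls pics
```

```text
c1.png
c2.png
c3.png
c4.png
mk.png
scene0.npz
scene0.png
top0.npz
top0.png
```

View pics/c4.png

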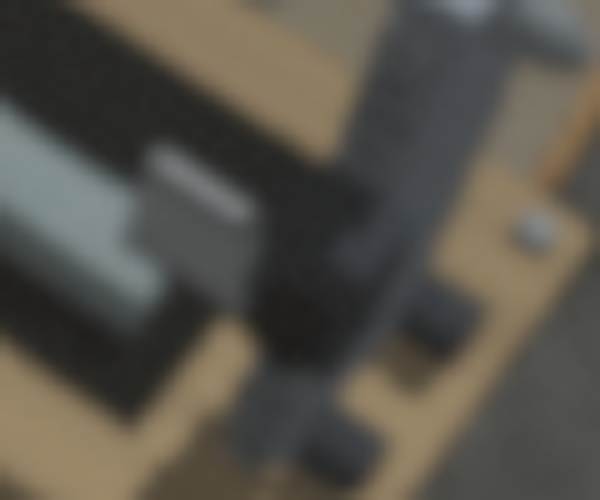

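```bash
cat >> h.py <<'E'
def tgt(yaw):
    c,s=np.cos(np.radians(yaw)),np.sin(np.radians(yaw))
    x=np.array([0,0,-1.]);y=np.array([c,s,0]);return np.c_[x,y,np.cross(x,y)]
def go(pos,yaw,gap,n=None,maxs=5.5):
    """rows to reach pos(TCP) & tool y heading yaw"""
    s=bot.get_state(); p=np.array(s['tool_pos']);r0=R.from_quat(s['tcp_rot'])
    rt=R.from_matrix(tgt(yaw)); pos=np.array(pos,float)
    dr=(r0.inv()*rt).as_rotvec(degrees=True)
    need=max(np.linalg.norm(pos-p)*100/maxs,np.linalg.norm(dr)/9)
    n=n or max(1,int(np.ceil(need)))
    rows=[]
    d=(pos-p)/n
    for i in range(n):
        rr=r0*R.from_rotvec(dr*i/n,degrees=True)
        rows.append([np.round(dr/n,1).tolist(),np.round(rr.inv().apply(d)*100,2).tolist(),gap])
    print('from',np.round(p,4),'n',n); print(str(rows).replace(' ',''))
E
python3 -c "
from h import *
go((.567,.137,.28),-3.2,1)
s=load('top0')
"
```

```text
from [ 0.2141 -0.5867  0.2304] n 15
[[[-4.5,-0.0,0.0],[-0.32,-3.73,-3.86],1],[[-4.5,-0.0,0.0],[-0.33,-3.42,-4.14],1],[[-4.5,-0.0,0.0],[-0.33,-3.08,-4.39],1],[[-4.5,-0.0,0.0],[-0.33,-2.73,-4.62],1],[[-4.5,-0.0,0.0],[-0.33,-2.37,-4.82],1],[[-4.5,-0.0,0.0],[-0.33,-1.99,-4.99],1],[[-4.5,-0.0,0.0],[-0.33,-1.59,-5.13],1],[[-4.5,-0.0,0.0],[-0.33,-1.19,-5.23],1],[[-4.5,-0.0,0.0],[-0.33,-0.78,-5.31],1],[[-4.5,-0.0,0.0],[-0.33,-0.37,-5.36],1],[[-4.5,-0.0,0.0],[-0.33,0.05,-5.37],1],[[-4.5,-0.0,0.0],[-0.33,0.47,-5.35],1],[[-4.5,-0.0,0.0],[-0.33,0.88,-5.3],1],[[-4.5,-0.0,0.0],[-0.33,1.29,-5.21],1],[[-4.5,-0.0,0.0],[-0.33,1.69,-5.1],1]]
```

Request:
play_rows([
  [[-4.5,0,0],[-0.7,-3.7,-3.9],1],
  [[-4.5,0,0],[-0.7,-3.4,-4.1],1],
  [[-4.5,0,0],[-0.7,-3.1,-4.4],1],
  [[-4.5,0,0],[-0.7,-2.7,-4.6],1],
  [[-4.5,0,0],[-0.7,-2.4,-4.8],1],
  [[-4.5,0,0],[-0.7,-2.0,-5.0],1],
  [[-4.5,0,0],[-0.3,-1.6,-5.1],1],
  [[-4.5,0,0],[-0.3,-1.2,-5.2],1],
  [[-4.5,0,0],[-0.3,-0.8,-5.3],1],
  [[-4.5,0,0],[-0.3,-0.4,-5.4],1],
])

```text
t: 1.35
tool_pos: [0.4444, -0.0888, 0.2821]
tcp_rot: [-0.592, -0.388, 0.594, -0.382]
contact_force: [1.5, -0.6, 0.5]
finger_gap: 1.005
```

```bash
python3 -c "
from h import *
st()
go((.567,.137,.22),-3.2,.6)"
```

```text
t 1.35 pos [ 0.4444 -0.0888  0.2821] gap 1.005 F [ 1.5 -0.6  0.5]
[[-0.007  0.913 -0.407]
 [ 0.005 -0.407 -0.913]
 [-1.    -0.009 -0.002]]
q [ 0.62  0.02 -0.49  1.7   0.    1.44 -0.29]
from [ 0.4444 -0.0888  0.2821] n 5
[[[-4.2,-0.0,0.1],[1.25,0.41,-5.12],0.6],[[-4.2,-0.0,0.1],[1.25,0.78,-5.08],0.6],[[-4.2,-0.0,0.1],[1.24,1.15,-5.01],0.6],[[-4.2,-0.0,0.1],[1.24,1.51,-4.91],0.6],[[-4.2,-0.0,0.1],[1.24,1.86,-4.79],0.6]]
```

Request:
play_rows([
  [[-4.2,0,0.1],[0.5,0.4,-5.1],0.6],
  [[-4.2,0,0.1],[1.0,0.8,-5.1],0.6],
  [[-4.2,0,0.1],[1.2,1.2,-5.0],0.6],
  [[-4.2,0,0.1],[1.5,1.5,-4.9],0.6],
  [[-4.2,0,0.1],[1.5,1.9,-4.8],0.6],
  [[0,0,0],[0,0,0],0.6],
])

```text
t: 2.1
tool_pos: [0.5689, 0.149, 0.2221]
tcp_rot: [0.51, 0.492, -0.508, 0.49]
contact_force: [0.1, -0.0, 0.6]
finger_gap: 0.6
```

```bash
python3 -c "
from h import *
st()
go((.566,.1366,.127),-3.2,.6)
snap('top','top1');s=snap('scene','scene1')
"
```

```text
t 2.1 pos [0.5689 0.149  0.2221] gap 0.6 F [ 0.1 -0.   0.6]
[[-0.     0.999 -0.035]
 [ 0.004 -0.035 -0.999]
 [-1.    -0.    -0.004]]
q [ 0.22  0.39 -0.7   1.47  0.25  1.38 -0.53]
from [0.5689 0.149  0.2221] n 2
[[[0.6,-0.1,0.0],[4.75,-0.12,0.65],0.6],[[0.6,-0.1,0.0],[4.75,-0.12,0.64],0.6]]
```

View pics/top1.png

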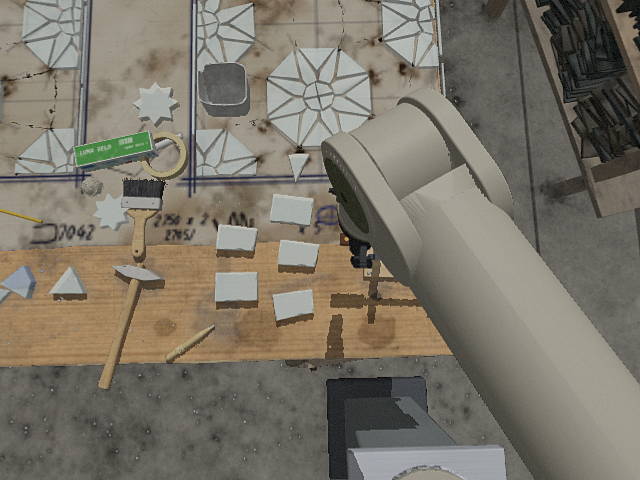

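View pics/scene1.png

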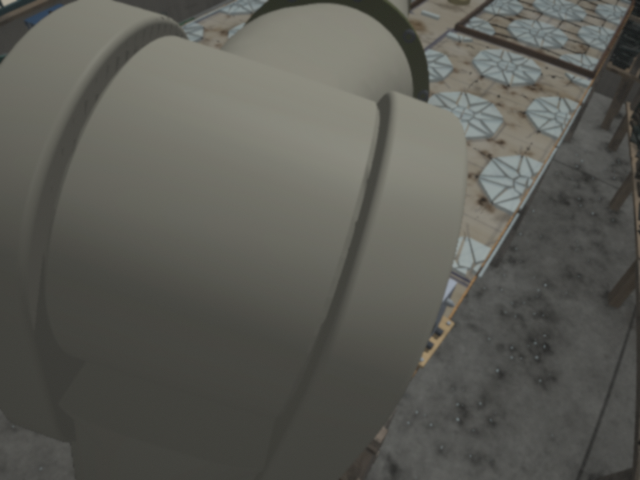

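Request:
play_rows([
  [[0.6,0,0],[4.7,-0.1,0.6],0.6],
  [[0.6,0,0],[4.8,-0.1,0.6],0.6],
  [[0,0,0],[0,0,0],0.6],
])

```text
t: 2.58
tool_pos: [0.5686, 0.1276, 0.1295]
tcp_rot: [0.519, 0.48, -0.516, 0.484]
contact_force: [-0.7, 0.8, 0.1]
finger_gap: 0.598
```

```bash
python3 -c "
from h import *
st()
go((.566,.1366,.127),-3.2,.6)
"
```

```text
t 2.575 pos [0.5686 0.1276 0.1295] gap 0.598 F [-0.7  0.8  0.1]
[[ 0.007  0.997 -0.071]
 [-0.001 -0.071 -0.997]
 [-1.     0.007  0.   ]]
q [ 0.23  0.44 -0.67  1.61  0.29  1.18 -0.57]
from [0.5686 0.1276 0.1295] n 1
[[[-0.9,0.0,-0.4],[0.24,-0.33,-0.88],0.6]]
```

Request:
play_rows([
  [[-0.9,0,-0.4],[0.2,-0.3,-0.9],0.6],
  [[0,0,0],[0,0,0],0.6],
])

```text
t: 2.82
tool_pos: [0.568, 0.1371, 0.1319]
tcp_rot: [0.515, 0.485, -0.513, 0.487]
contact_force: [0.5, -0.2, 0.4]
finger_gap: 0.599
```

```bash
python3 -c "
from h import *
st()
go((.566,.1366,.127),-3.2,.6)
"
```

```text
t 2.825 pos [0.568  0.1371 0.1319] gap 0.599 F [ 0.5 -0.2  0.4]
[[ 0.005  0.998 -0.056]
 [ 0.    -0.056 -0.998]
 [-1.     0.005 -0.   ]]
q [ 0.22  0.44 -0.67  1.6   0.29  1.19 -0.57]
from [0.568  0.1371 0.1319] n 1
[[[-0.0,-0.0,-0.3],[0.48,-0.2,0.06],0.6]]
```

Request:
play_rows([
  [[0,0,-0.3],[0.5,-0.2,0],0.6],
  [[0,0,0],[0,0,0],0.6],
  [[0,0,0],[0.1,0,0],0.2],
  [[0,0,0],[0,0,0],0.1],
  [[0,0,0],[0,0,0],0.1],
  [[0,0,0],[0,0,0],0.1],
  [[0,0,0],[0,0,0],0.1],
])

```text
t: 3.7
tool_pos: [0.5674, 0.1381, 0.1285]
tcp_rot: [0.515, 0.485, -0.512, 0.487]
contact_force: [-0.4, -0.1, 0.7]
finger_gap: 0.267
```

```bash
python3 -c "
from h import *
st()
c=np.radians(-3.2);p=np.array(bot.get_state()['tool_pos'])
go(p+.1*np.array([-np.sin(c),np.cos(c),0]),-3.2,.1,n=4)
"
```

```text
t 3.7 pos [0.5674 0.1381 0.1285] gap 0.267 F [-0.4 -0.1  0.7]
[[ 0.004  0.998 -0.056]
 [ 0.001 -0.056 -0.998]
 [-1.     0.004 -0.001]]
q [ 0.22  0.45 -0.67  1.61  0.29  1.19 -0.57]
from [0.5674 0.1381 0.1285] n 4
[[[0.0,-0.0,-0.1],[0.0,0.0,-2.5],0.1],[[0.0,-0.0,-0.1],[0.0,0.0,-2.5],0.1],[[0.0,-0.0,-0.1],[0.0,0.0,-2.5],0.1],[[0.0,-0.0,-0.1],[0.0,0.0,-2.5],0.1]]
```

Request:
play_rows([
  [[0,0,0],[-0.2,0,0],0.1],
  [[0,0,0],[0,0,-1.5],0.1],
  [[0,0,0],[0,0,-2.5],0.1],
  [[0,0,0],[0,0,-2.5],0.1],
  [[0,0,0],[0,0,-2.5],0.1],
])

```text
t: 4.32
tool_pos: [0.5727, 0.2309, 0.1301]
tcp_rot: [0.516, 0.484, -0.514, 0.485]
contact_force: [0.1, -0.1, -1.6]
finger_gap: 0.267
```

```bash
python3 -c "
from h import *
st()
"
```

```text
t 4.325 pos [0.5727 0.2309 0.1301] gap 0.267 F [ 0.1 -0.1 -1.6]
[[ 0.003  0.998 -0.059]
 [ 0.001 -0.059 -0.998]
 [-1.     0.003 -0.001]]
q [ 0.05  0.52 -0.68  1.51  0.34  1.23 -0.73]
```

Request:
play_rows([
  [[0,0,0],[0,0,-2.8],0.1],
  [[0,0,0],[0,0,-2.8],0.1],
  [[0,0,0],[0,0,-2.8],0.1],
  [[0,0,0],[0,0,-2.8],0.1],
  [[0,0,0],[0,0,0],0.1],
  [[0,0,0],[0,0,0],0.1],
])

```text
t: 5.08
tool_pos: [0.575, 0.3559, 0.1287]
tcp_rot: [0.514, 0.488, -0.512, 0.486]
contact_force: [0.7, -0.3, -1.2]
finger_gap: 0.264
```

```bash
python3 -c "
from h import *
st()
snap('top','top2');
"
```

```text
t 5.075 pos [0.575  0.3559 0.1287] gap 0.264 F [ 0.7 -0.3 -1.2]
[[-0.     0.999 -0.052]
 [ 0.005 -0.052 -0.999]
 [-1.    -0.001 -0.005]]
q [-0.18  0.64 -0.67  1.33  0.39  1.3  -0.9 ]
```

View pics/top2.png

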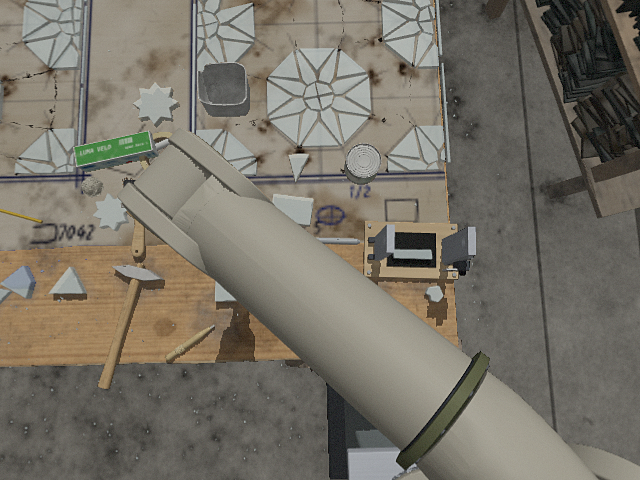

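Request:
play_rows([
  [[0,0,0],[-3.5,0,0],0.1],
  [[0,0,0],[-3.5,0,0],0.1],
  [[0,0,0],[-0.5,-2.0,0],0.1],
  [[0,0,0],[0,-4.0,0.5],0.1],
  [[0,0,0],[0,-4.0,2.0],0.1],
  [[0,0,0],[0,-3.0,4.0],0.1],
  [[0,0,0],[0,-1.0,4.0],0.1],
  [[0,0,0],[0,-0.5,3.0],0.1],
  [[0,0,0],[0,-0.5,2.0],0.1],
  [[0,0,0],[0,0,0],0.1],
])

```text
t: 6.38
tool_pos: [0.413, 0.1954, 0.2053]
tcp_rot: [0.518, 0.481, -0.517, 0.484]
contact_force: [0.6, 0.6, -1.4]
finger_gap: 0.267
```

```bash
python3 -c "
from h import *
st()
go((.408,.165,.07),-3.2,.1)
"
```

```text
t 6.375 pos [0.413  0.1954 0.2053] gap 0.267 F [ 0.6  0.6 -1.4]
[[ 0.004  0.998 -0.07 ]
 [-0.002 -0.07  -0.998]
 [-1.     0.004  0.002]]
q [ 0.2   0.08 -0.74  1.82  0.06  1.26 -0.63]
from [0.413  0.1954 0.2053] n 3
[[[-0.3,0.0,-0.1],[4.51,-0.12,1.01],0.1],[[-0.3,0.0,-0.1],[4.51,-0.12,1.02],0.1],[[-0.3,0.0,-0.1],[4.51,-0.11,1.02],0.1]]
```

Request:
play_rows([
  [[0,0,0],[4,-0.1,1.0],0.1],
  [[0,0,0],[4,-0.1,1.0],0.1],
  [[0,0,0],[4,-0.1,1.0],0.1],
  [[0,0,0],[3,0,0],0.1],
  [[0,0,0],[1.5,0,0],0.1],
  [[0,0,0],[0,0,0],0.1],
])

```text
t: 7.12
tool_pos: [0.4123, 0.1678, 0.0382]
tcp_rot: [0.521, 0.479, -0.514, 0.484]
contact_force: [-0.3, 1.2, -1.3]
finger_gap: 0.265
```

```bash
python3 -c "
from h import *
st()
snap('top','top3');s=snap('scene','scene3')
"
```

```text
t 7.125 pos [0.4123 0.1678 0.0382] gap 0.265 F [-0.3  1.2 -1.3]
[[ 0.012  0.997 -0.071]
 [ 0.001 -0.071 -0.997]
 [-1.     0.011 -0.002]]
q [ 0.16  0.27 -0.69  2.06  0.23  0.88 -0.73]
```

View pics/scene3.png

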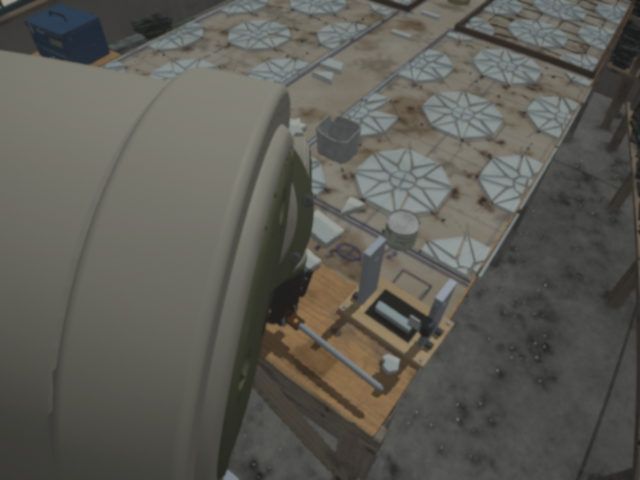

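View pics/top3.png

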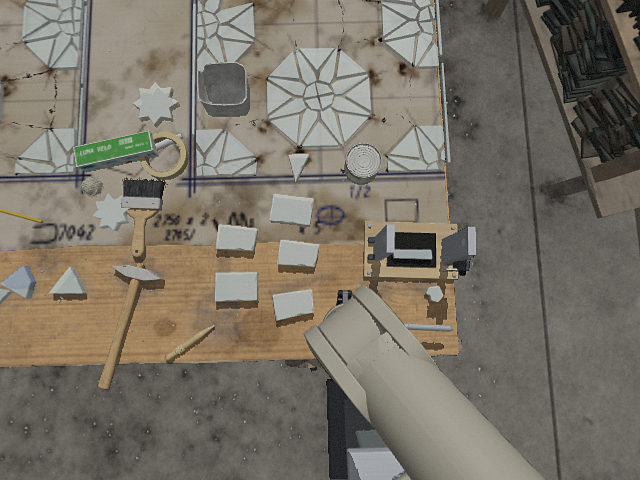

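Request:
play_rows([
  [[0.7,0,-0.5],[1.5,-0.5,-0.7],0.1],
  [[0,0,0],[0.8,0,0],0.1],
  [[0,0,0],[0,0,0],0.1],
])

```text
t: 7.6
tool_pos: [0.4122, 0.1767, 0.0193]
tcp_rot: [0.524, 0.477, -0.517, 0.481]
contact_force: [0.7, -0.5, -1.7]
finger_gap: 0.265
```

```bash
python3 -c "
from h import *
st()
"
```

```text
t 7.6 pos [0.4122 0.1767 0.0193] gap 0.265 F [ 0.7 -0.5 -1.7]
[[ 0.012  0.996 -0.084]
 [ 0.004 -0.084 -0.996]
 [-1.     0.012 -0.005]]
q [ 0.13  0.31 -0.68  2.06  0.27  0.84 -0.79]
```

Request:
play_rows([
  [[0.8,0,0],[0.8,-0.3,0.2],0.1],
  [[0,0,0],[0.5,0,0],0.1],
  [[0,0,0],[0,0,0],0.1],
])

```text
t: 7.98
tool_pos: [0.4099, 0.1746, 0.0065]
tcp_rot: [0.529, 0.472, -0.52, 0.477]
contact_force: [0.5, 0.0, -1.5]
finger_gap: 0.267
```

```bash
python3 -c "
from h import *
st()
"
```

```text
t 7.975 pos [0.4099 0.1746 0.0065] gap 0.267 F [ 0.5  0.  -1.5]
[[ 0.014  0.995 -0.099]
 [ 0.004 -0.099 -0.995]
 [-1.     0.014 -0.005]]
q [ 0.12  0.33 -0.67  2.08  0.28  0.81 -0.82]
```

Request:
play_rows([
  [[0,0,0],[0.4,0,0],0.1],
  [[0,0,0],[0,0,0],0.35],
  [[0,0,0],[0,0,0],0.5],
  [[0,0,0],[0,0,0],0.55],
  [[0,0,0],[0,0,0],0.55],
])

```text
t: 8.6
tool_pos: [0.4106, 0.1748, 0.0028]
tcp_rot: [0.529, 0.472, -0.519, 0.477]
contact_force: [-0.3, 0.3, 0.8]
finger_gap: 0.548
```

```bash
python3 -c "
from h import *
st()
go((.553,.0105,.25),-3.2,.6)
"
```

```text
t 8.6 pos [0.4106 0.1748 0.0028] gap 0.548 F [-0.3  0.3  0.8]
[[ 0.015  0.995 -0.099]
 [ 0.004 -0.099 -0.995]
 [-1.     0.015 -0.005]]
q [ 0.12  0.33 -0.66  2.08  0.29  0.8  -0.82]
from [0.4106 0.1748 0.0028] n 6
[[[-0.4,-0.0,-0.1],[-4.09,2.69,2.47],0.6],[[-0.4,-0.0,-0.1],[-4.1,2.66,2.49],0.6],[[-0.4,-0.0,-0.1],[-4.1,2.64,2.51],0.6],[[-0.4,-0.0,-0.1],[-4.11,2.61,2.54],0.6],[[-0.4,-0.0,-0.1],[-4.11,2.58,2.56],0.6],[[-0.4,-0.0,-0.1],[-4.12,2.55,2.58],0.6]]
```

Request:
play_rows([
  [[0,0,0],[-4,0,0],0.6],
  [[-0.4,0,0],[-5.5,0,0],0.5],
  [[-0.4,0,0],[-5.5,0,0],0.5],
  [[-0.4,0,0],[-5.5,1,1],0.5],
  [[-0.4,0,0],[-4,2.6,2.6],0.5],
  [[-0.4,0,0],[0,3.5,3.5],0.5],
  [[-0.4,0,0],[0,3.5,3.5],0.5],
  [[-0.4,0,0],[0,2.5,3],0.5],
  [[0,0,0],[0,0,0],0.5],
])

```text
t: 9.72
tool_pos: [0.5318, 0.0253, 0.2587]
tcp_rot: [0.516, 0.484, -0.506, 0.493]
contact_force: [0.0, -0.1, 0.3]
finger_gap: 0.505
```

```bash
python3 -c "
from h import *
st()
go((.5485,.013,.12),-3,.5)
snap('top','top4')
"
```

```text
t 9.725 pos [0.5318 0.0253 0.2587] gap 0.505 F [ 0.  -0.1  0.3]
[[ 0.018  0.999 -0.045]
 [ 0.001 -0.045 -0.999]
 [-1.     0.018 -0.002]]
q [ 0.4   0.2  -0.59  1.57  0.12  1.38 -0.25]
from [0.5318 0.0253 0.2587] n 3
[[[0.1,-0.0,-0.4],[4.63,0.49,0.4],0.5],[[0.1,-0.0,-0.4],[4.63,0.52,0.39],0.5],[[0.1,-0.0,-0.4],[4.63,0.55,0.39],0.5]]
```

View pics/top4.png

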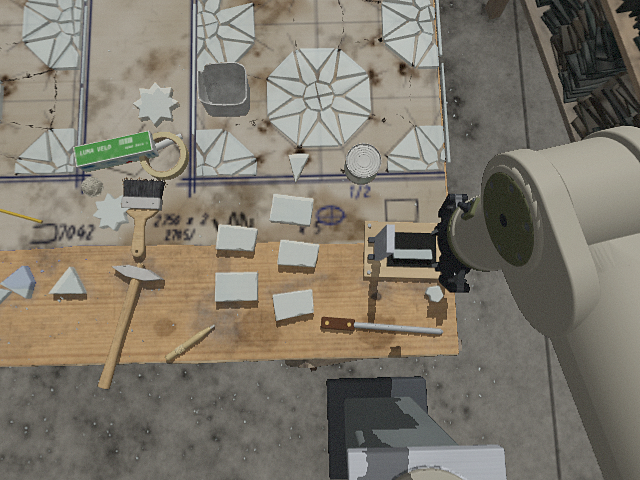

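Request:
play_rows([
  [[0,0,-0.4],[4,0.6,0.5],0.5],
  [[0,0,-0.4],[4,0.6,0.4],0.5],
  [[0,0,-0.4],[4,0.6,0.3],0.5],
  [[0,0,0],[3,0,0],0.5],
  [[0,0,0],[0,0,0],0.5],
])

```text
t: 10.4
tool_pos: [0.5488, 0.0216, 0.1073]
tcp_rot: [0.51, 0.493, -0.507, 0.49]
contact_force: [-1.0, 1.0, -0.3]
finger_gap: 0.502
```

```bash
python3 -c "
from h import *
st()
go((.5485,.013,.02),-3,.5)
"
```

```text
t 10.4 pos [0.5488 0.0216 0.1073] gap 0.502 F [-1.   1.  -0.3]
[[-0.     0.999 -0.035]
 [ 0.005 -0.035 -0.999]
 [-1.    -0.    -0.005]]
q [ 0.37  0.37 -0.57  1.73  0.22  1.11 -0.3 ]
from [0.5488 0.0216 0.1073] n 2
[[[0.5,-0.1,0.0],[4.36,-0.0,0.45],0.5],[[0.5,-0.1,0.0],[4.36,0.0,0.44],0.5]]
```

Request:
play_rows([
  [[0.2,0,0],[3.5,0,0.5],0.5],
  [[0,0,0],[3,0,0.5],0.5],
  [[0,0,0],[1.2,0,0],0.5],
  [[0,0,0],[0,0,0],0.5],
])

```text
t: 10.9
tool_pos: [0.5522, 0.0155, 0.0359]
tcp_rot: [0.512, 0.49, -0.505, 0.492]
contact_force: [-0.1, -0.2, 0.4]
finger_gap: 0.498
```

```bash
python3 -c "
from h import *
st()
go((.5485,.013,.015),-3,.5)
"
```

```text
t 10.9 pos [0.5522 0.0155 0.0359] gap 0.498 F [-0.1 -0.2  0.4]
[[ 0.01   0.999 -0.034]
 [ 0.005 -0.034 -0.999]
 [-1.     0.009 -0.006]]
q [ 0.35  0.46 -0.54  1.79  0.28  0.96 -0.34]
from [0.5522 0.0155 0.0359] n 1
[[[1.0,-0.3,-0.5],[2.08,-0.38,0.28],0.5]]
```

Request:
play_rows([
  [[0.5,-0.3,-0.5],[1.3,-0.4,0.2],0.5],
  [[0,0,0],[0.6,0,0],0.5],
  [[0,0,0],[0,0,0],0.5],
  [[0,0,0],[0,0,0],0.1],
  [[0,0,0],[0,0,0],0],
  [[0,0,0],[0,0,0],0],
  [[0,0,0],[0,0,0],0],
  [[0,0,0],[0,0,0],0],
])

```text
t: 11.9
tool_pos: [0.5504, 0.0145, 0.0194]
tcp_rot: [0.512, 0.488, -0.509, 0.49]
contact_force: [0.3, -0.1, -0.5]
finger_gap: 0.204
```

```bash
python3 -c "
from h import *
st()
"
```

```text
t 11.9 pos [0.5504 0.0145 0.0194] gap 0.204 F [ 0.3 -0.1 -0.5]
[[ 0.005  0.999 -0.043]
 [ 0.    -0.043 -0.999]
 [-1.     0.005 -0.   ]]
q [ 0.34  0.48 -0.53  1.8   0.3   0.93 -0.36]
```

Request:
play_rows([
  [[0,0,0],[-3,0,0],0],
  [[0,0,0],[-5,0,0],0],
  [[0,0,0],[-5.5,0,0],0],
  [[0,0,0],[-5,0,0],0],
  [[0,0,0],[-3.0,0,0],0],
  [[0,0,0],[0,1,-1.5],0],
  [[0,0,0],[0,1.2,-3.5],0],
  [[0,0,0],[0,1.2,-3.5],0],
  [[0,0,0],[0,1,-3.5],0],
  [[0,0,0],[0,0,-1.5],0],
  [[0,0,0],[0,0,0],0],
])

```text
t: 13.28
tool_pos: [0.5985, 0.1523, 0.2341]
tcp_rot: [-0.51, -0.49, 0.512, -0.488]
contact_force: [-0.2, -0.9, 0.1]
finger_gap: 0.2
```

```bash
python3 -c "
from h import *
st()
go((.62,.168,.06),-3,0)
"
```

```text
t 13.275 pos [0.5985 0.1523 0.2341] gap 0.2 F [-0.2 -0.9  0.1]
[[-0.004  0.999 -0.044]
 [-0.    -0.044 -0.999]
 [-1.    -0.004  0.001]]
q [ 0.14  0.44 -0.62  1.36  0.25  1.43 -0.52]
from [0.5985 0.1523 0.2341] n 4
[[[0.1,0.0,0.1],[4.35,0.54,-0.42],0],[[0.1,0.0,0.1],[4.35,0.53,-0.42],0],[[0.1,0.0,0.1],[4.35,0.53,-0.42],0],[[0.1,0.0,0.1],[4.35,0.52,-0.42],0]]
```

Request:
play_rows([
  [[0,0,0],[4.3,0.6,-0.5],0],
  [[0,0,0],[4.3,0.6,-0.5],0],
  [[0,0,0],[4.3,0.6,-0.5],0],
  [[0,0,0],[4.0,0.5,-0.4],0],
  [[0,0,0],[2.0,0,0],0],
  [[0,0,0],[0,0,0],0],
])

```text
t: 14.02
tool_pos: [0.6234, 0.1594, 0.0396]
tcp_rot: [-0.511, -0.485, 0.516, -0.487]
contact_force: [-0.6, 0.7, -0.5]
finger_gap: 0.201
```

```bash
python3 -c "
from h import *
st()
go((.62,.168,.008),-3,0)
"
```

```text
t 14.025 pos [0.6234 0.1594 0.0396] gap 0.201 F [-0.6  0.7 -0.5]
[[-0.003  0.999 -0.054]
 [-0.007 -0.054 -0.999]
 [-1.    -0.002  0.007]]
q [ 0.08  0.64 -0.56  1.51  0.37  1.1  -0.61]
from [0.6234 0.1594 0.0396] n 1
[[[-0.1,0.4,0.1],[3.16,-0.38,-0.86],0]]
```

Request:
play_rows([
  [[0,0.4,0],[1.6,-0.2,-0.8],0],
  [[0,0,0],[1.2,0,0],0],
  [[0,0,0],[0.3,0,0],0],
  [[0,0,0],[0,0,0],0],
])

```text
t: 14.52
tool_pos: [0.624, 0.1681, 0.0108]
tcp_rot: [0.515, 0.486, -0.512, 0.487]
contact_force: [0.4, 0.0, -0.6]
finger_gap: 0.204
```

```bash
python3 -c "
from h import *
st()
"
```

```text
t 14.525 pos [0.624  0.1681 0.0108] gap 0.204 F [ 0.4  0.  -0.6]
[[ 0.004  0.999 -0.054]
 [ 0.002 -0.054 -0.999]
 [-1.     0.004 -0.002]]
q [ 0.07  0.68 -0.55  1.53  0.39  1.04 -0.63]
```

Release, rise, and go on toward the first wide slab (0.652, 0.265).

Request:
play_rows([
  [[0,0,0],[0.3,0,0],0],
  [[0,0,0],[0,0,0],0.3],
  [[0,0,0],[0,0,0],0.5],
  [[0,0,0],[0,0,0],0.5],
  [[0,0,0],[-2,0,0],0.5],
  [[0,0,0],[-5,0,0],0.6],
  [[0,0,0],[-5,0,0],1],
  [[1,0,0],[-2,1,-3],1],
  [[1,0,0],[0,1,-3],1],
  [[1,0,0],[0,1,-3],1],
  [[1,0,0],[0,0,-1],1],
  [[0,0,0],[0,0,0],1],
])

```text
t: 16.02
tool_pos: [0.6638, 0.2676, 0.1667]
tcp_rot: [0.536, 0.465, -0.526, 0.468]
contact_force: [0.2, 0.2, 0.3]
finger_gap: 1.0
```

```bash
python3 -c "
from h import *
st()
go((.652,.265,.06),-9.8,1)
snap('top','top5')
"
```

```text
t 16.025 pos [0.6638 0.2676 0.1667] gap 1.0 F [0.2 0.2 0.3]
[[ 0.015  0.992 -0.128]
 [ 0.006 -0.128 -0.992]
 [-1.     0.014 -0.008]]
q [-0.1   0.67 -0.57  1.16  0.35  1.38 -0.76]
from [0.6638 0.2676 0.1667] n 2
[[[1.2,-0.2,-0.4],[5.33,-0.64,0.25],1],[[1.2,-0.2,-0.4],[5.33,-0.6,0.24],1]]
```

View pics/top5.png

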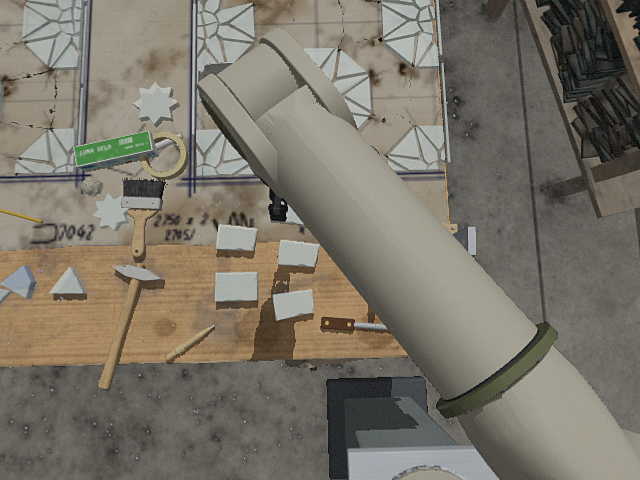

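Request:
play_rows([
  [[1,0,-0.4],[3.5,-0.7,-0.1],1],
  [[1,0,-0.4],[3.5,-0.5,-0.1],1],
  [[0,0,0],[2.5,0,0],1],
  [[0,0,0],[1.5,0,0],1],
  [[0,0,0],[0,0,0],1],
])

```text
t: 16.7
tool_pos: [0.6545, 0.263, 0.0562]
tcp_rot: [0.543, 0.456, -0.539, 0.455]
contact_force: [0.2, -0.5, -0.5]
finger_gap: 0.997
```

```bash
python3 -c "
from h import *
st()
go((.653,.271,.003),-9.8,1)
"
```

```text
t 16.7 pos [0.6545 0.263  0.0562] gap 0.997 F [ 0.2 -0.5 -0.5]
[[ 0.004  0.985 -0.171]
 [ 0.005 -0.171 -0.985]
 [-1.     0.003 -0.005]]
q [-0.09  0.74 -0.54  1.31  0.38  1.19 -0.83]
from [0.6545 0.263  0.0562] n 1
[[[-0.0,-0.3,-0.2],[5.32,-0.3,-0.74],1]]
```

Request:
play_rows([
  [[0,0,0],[2,-0.2,-0.5],1],
  [[0,0,0],[2,-0.1,-0.5],1],
  [[0,0,0],[1,0,0],1],
  [[0,0,0],[0,0,0],1],
])

```text
t: 17.2
tool_pos: [0.6543, 0.2748, 0.0046]
tcp_rot: [0.544, 0.456, -0.538, 0.455]
contact_force: [0.1, -0.4, -0.3]
finger_gap: 1.001
```

```bash
python3 -c "
from h import *
st()
go((.653,.271,.003),-9.8,1)
"
```

```text
t 17.2 pos [0.6543 0.2748 0.0046] gap 1.001 F [ 0.1 -0.4 -0.3]
[[ 0.006  0.985 -0.171]
 [ 0.006 -0.171 -0.985]
 [-1.     0.005 -0.007]]
q [-0.12  0.8  -0.52  1.33  0.41  1.11 -0.86]
from [0.6543 0.2748 0.0046] n 1
[[[-0.0,-0.4,-0.3],[0.16,-0.07,0.39],1]]
```

Request:
play_rows([
  [[0,-0.3,-0.3],[0.2,-0.1,0.3],1],
  [[0,0,0],[0,0,0],0.5],
  [[0,0,0],[0,0,0],0.3],
  [[0,0,0],[0,0,0],0.3],
  [[0,0,0],[0,0,0],0.3],
  [[0,0,0],[0,0,0],0.3],
])

```text
t: 17.95
tool_pos: [0.6539, 0.2719, 0.0043]
tcp_rot: [0.542, 0.455, -0.54, 0.455]
contact_force: [-0.6, 0.1, -0.6]
finger_gap: 0.686
```

```bash
python3 -c "
from h import *
st()
snap('top','top6')
im=cv2.imread('pics/top6.png'); cv2.imwrite('pics/c6.png',cv2.resize(im[180:330,205:405],None,fx=4,fy=4,interpolation=2))
"
```

```text
t 17.95 pos [0.6539 0.2719 0.0043] gap 0.686 F [-0.6  0.1 -0.6]
[[ 0.002  0.985 -0.171]
 [ 0.002 -0.171 -0.985]
 [-1.     0.001 -0.003]]
q [-0.12  0.8  -0.52  1.33  0.41  1.12 -0.86]
```

View pics/c6.png

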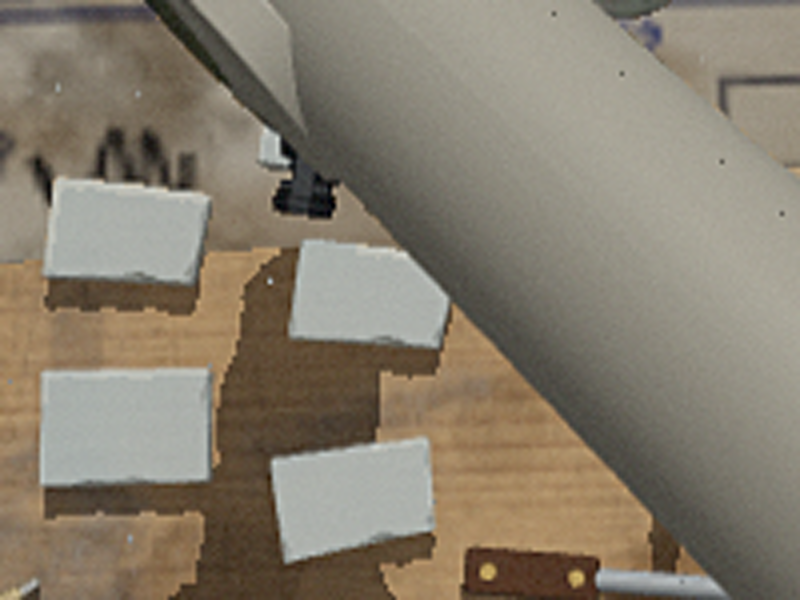

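Request:
play_rows([
  [[0,0,0],[-2,0,0],0.3],
  [[0,0,0],[-4,0,0],0.3],
  [[0,0,0],[-5,0,0],0.3],
  [[0,0,0],[-5,0,0],0.3],
  [[0,0,0],[-5,0,0],0.3],
  [[0,0,0],[0,0,0],0.3],
])

```text
t: 18.75
tool_pos: [0.6522, 0.2717, 0.2267]
tcp_rot: [0.542, 0.456, -0.539, 0.455]
contact_force: [-0.4, -0.3, -2.9]
finger_gap: 0.689
```

```bash
python3 -c "
from h import *
st()
snap('top','top7')
im=cv2.imread('pics/top7.png'); cv2.imwrite('pics/c7.png',cv2.resize(im[150:300,205:405],None,fx=4,fy=4,interpolation=2))
"
```

```text
t 18.75 pos [0.6522 0.2717 0.2267] gap 0.689 F [-0.4 -0.3 -2.9]
[[ 0.002  0.985 -0.17 ]
 [ 0.004 -0.17  -0.985]
 [-1.     0.001 -0.004]]
q [-0.12  0.63 -0.57  1.09  0.32  1.5  -0.79]
```

View pics/c7.png

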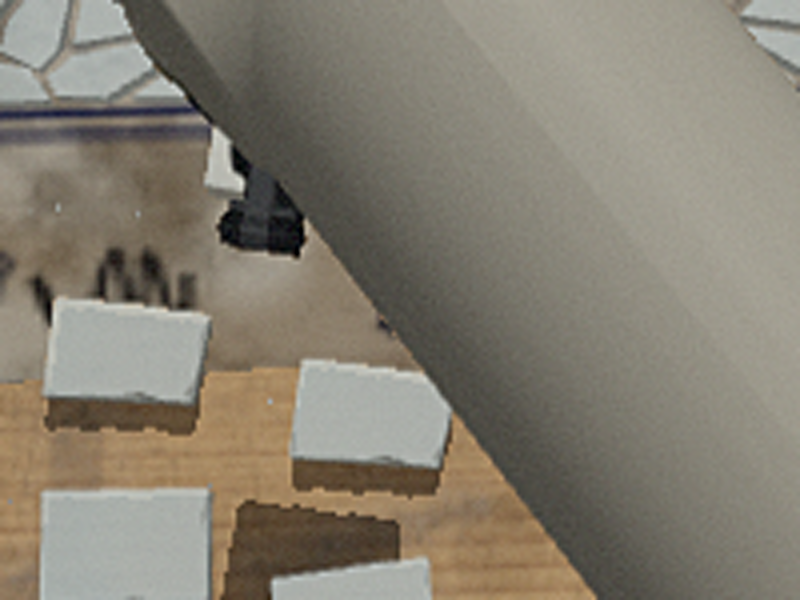

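```bash
python3 -c "
from h import *
go((.5599,.0182,.23),-3.2,.3,maxs=3.8)
"
```

```text
from [0.6514 0.2711 0.2236] n 8
[[[-0.8,-0.0,0.0],[-0.08,-0.59,3.31],0.3],[[-0.8,-0.0,0.0],[-0.08,-0.64,3.3],0.3],[[-0.8,-0.0,0.0],[-0.08,-0.68,3.29],0.3],[[-0.8,-0.0,0.0],[-0.08,-0.73,3.28],0.3],[[-0.8,-0.0,0.0],[-0.08,-0.78,3.27],0.3],[[-0.8,-0.0,0.0],[-0.08,-0.83,3.26],0.3],[[-0.8,-0.0,0.0],[-0.08,-0.87,3.25],0.3],[[-0.8,-0.0,0.0],[-0.08,-0.92,3.23],0.3]]
```

Request:
play_rows([
  [[-0.8,0,0],[-0.1,-0.3,1.5],0.3],
  [[-0.8,0,0],[-0.1,-0.6,3.3],0.3],
  [[-0.8,0,0],[-0.1,-0.7,3.3],0.3],
  [[-0.8,0,0],[-0.1,-0.7,3.3],0.3],
  [[-0.8,0,0],[-0.1,-0.8,3.3],0.3],
  [[-0.8,0,0],[0,-0.8,3.3],0.3],
  [[-0.8,0,0],[0,-0.9,3.2],0.3],
  [[-0.8,0,0],[0,-0.9,3.2],0.3],
  [[0,0,0],[0,-0.4,1.5],0.3],
  [[0,0,0],[0,0,0],0.3],
])

```text
t: 20.05
tool_pos: [0.5467, 0.001, 0.2142]
tcp_rot: [-0.505, -0.491, 0.524, -0.48]
contact_force: [0.3, 0.9, -4.0]
finger_gap: 0.688
```

```bash
python3 -c "
from h import *
st()
go((.5599,.0182,.12),-3.2,.3)
snap('scene','scene8');im=cv2.imread('pics/scene8.png'); cv2.imwrite('pics/c8.png',im)
"
```

```text
t 20.05 pos [0.5467 0.001  0.2142] gap 0.688 F [ 0.3  0.9 -4. ]
[[-0.03   0.998 -0.058]
 [-0.008 -0.058 -0.998]
 [-1.    -0.029  0.009]]
q [ 0.41  0.3  -0.58  1.57  0.17  1.36 -0.25]
from [0.5467 0.001  0.2142] n 2
[[[-0.1,0.3,0.8],[4.68,0.75,-0.94],0.3],[[-0.1,0.3,0.8],[4.69,0.68,-0.92],0.3]]
```

View pics/c8.png

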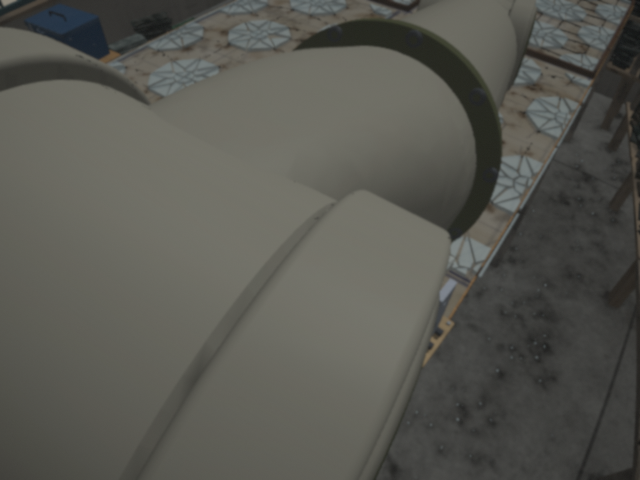

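Request:
play_rows([
  [[0,0.3,0.8],[-0.5,0.7,-0.9],0.3],
  [[0,0.3,0.9],[-0.5,0.7,-0.9],0.3],
  [[0,0,0],[0,0,0],0.3],
  [[0,0,0],[0,0,0],0.3],
])

```text
t: 20.6
tool_pos: [0.5638, 0.0261, 0.2245]
tcp_rot: [0.514, 0.488, -0.51, 0.487]
contact_force: [-0.3, 0.2, -3.2]
finger_gap: 0.686
```

```bash
python3 -c "
from h import *
st()
go((.5599,.0182,.12),-3.2,.3,n=3)
"
```

```text
t 20.6 pos [0.5638 0.0261 0.2245] gap 0.686 F [-0.3  0.2 -3.2]
[[ 0.003  0.999 -0.049]
 [ 0.005 -0.05  -0.999]
 [-1.     0.003 -0.005]]
q [ 0.38  0.31 -0.6   1.53  0.17  1.35 -0.28]
from [0.5638 0.0261 0.2245] n 3
[[[0.1,-0.1,-0.1],[3.48,-0.13,0.29],0.3],[[0.1,-0.1,-0.1],[3.48,-0.12,0.28],0.3],[[0.1,-0.1,-0.1],[3.48,-0.12,0.28],0.3]]
```

Request:
play_rows([
  [[0,0,0],[0.5,-0.3,0.8],0.3],
  [[0,0,0],[2.5,-0.1,0],0.3],
  [[0,0,0],[3.5,0,0],0.3],
  [[0,0,0],[2.5,0,0],0.3],
  [[0,0,0],[0,0,0],0.3],
])

```text
t: 21.22
tool_pos: [0.5582, 0.0143, 0.1307]
tcp_rot: [0.514, 0.487, -0.512, 0.486]
contact_force: [-0.5, -0.1, -2.8]
finger_gap: 0.679
```

```bash
python3 -c "
from h import *
st()
go((.5599,.0182,.05),-3.2,.3,n=3)
"
```

```text
t 21.225 pos [0.5582 0.0143 0.1307] gap 0.679 F [-0.5 -0.1 -2.8]
[[ 0.002  0.999 -0.053]
 [ 0.003 -0.053 -0.999]
 [-1.     0.001 -0.003]]
q [ 0.38  0.37 -0.58  1.68  0.21  1.16 -0.3 ]
from [0.5582 0.0143 0.1307] n 3
[[[0.1,-0.1,-0.0],[2.69,0.05,-0.12],0.3],[[0.1,-0.1,-0.0],[2.69,0.05,-0.13],0.3],[[0.1,-0.1,-0.0],[2.69,0.05,-0.13],0.3]]
```

Request:
play_rows([
  [[0,0,0],[1.5,0.2,-0.4],0.3],
  [[0,0,0],[3,0,0],0.3],
  [[0,0,0],[3,0,0],0.3],
  [[0,0,0],[1,0,0],0.3],
  [[0,0,0],[0,0,0],0.3],
])

```text
t: 21.85
tool_pos: [0.5642, 0.0183, 0.0464]
tcp_rot: [0.516, 0.485, -0.51, 0.488]
contact_force: [-0.3, 0.1, -3.8]
finger_gap: 0.691
```

```bash
python3 -c "
from h import *
st()
go((.5599,.0182,.02),-3.2,.3,n=2)
"
```

```text
t 21.85 pos [0.5642 0.0183 0.0464] gap 0.691 F [-0.3  0.1 -3.8]
[[ 0.009  0.998 -0.054]
 [ 0.003 -0.054 -0.999]
 [-1.     0.009 -0.003]]
q [ 0.34  0.47 -0.55  1.75  0.28  0.99 -0.36]
from [0.5642 0.0183 0.0464] n 2
[[[0.0,-0.1,-0.2],[1.32,-0.22,0.02],0.3],[[0.0,-0.1,-0.2],[1.32,-0.22,0.02],0.3]]
```

Request:
play_rows([
  [[0,-0.1,-0.4],[0.8,-0.4,0],0.3],
  [[0,0,0],[1.0,0,0],0.3],
  [[0,0,0],[0.6,0,0],0.3],
  [[0,0,0],[0,0,0],0.3],
])

```text
t: 22.35
tool_pos: [0.562, 0.0187, 0.0234]
tcp_rot: [0.515, 0.485, -0.512, 0.487]
contact_force: [0.1, -0.1, -3.1]
finger_gap: 0.685
```

```bash
python3 -c "
from h import *
st()
go((.5599,.0182,.0165),-3.2,.3,n=1)
"
```

```text
t 22.35 pos [0.562  0.0187 0.0234] gap 0.685 F [ 0.1 -0.1 -3.1]
[[ 0.006  0.998 -0.055]
 [ 0.001 -0.055 -0.999]
 [-1.     0.006 -0.001]]
q [ 0.33  0.5  -0.53  1.77  0.3   0.95 -0.38]
from [0.562  0.0187 0.0234] n 1
[[[0.1,-0.1,-0.3],[0.69,-0.21,0.06],0.3]]
```

Request:
play_rows([
  [[0,0,-0.3],[0.4,-0.2,0],0.3],
  [[0,0,0],[0.2,-0.1,0],0.3],
  [[0,0,0],[0,0,0],0.3],
])

```text
t: 22.72
tool_pos: [0.5591, 0.0189, 0.0174]
tcp_rot: [0.514, 0.486, -0.513, 0.486]
contact_force: [0.9, -0.2, -4.0]
finger_gap: 0.687
```

```bash
python3 -c "
from h import *
st()
"
```

```text
t 22.725 pos [0.5591 0.0189 0.0174] gap 0.687 F [ 0.9 -0.2 -4. ]
[[ 0.001  0.999 -0.055]
 [ 0.002 -0.055 -0.999]
 [-1.     0.001 -0.002]]
q [ 0.33  0.51 -0.53  1.77  0.31  0.94 -0.38]
```

Request:
play_rows([
  [[0,0,0],[0.1,0,0],0.3],
  [[0,0,0],[0,0,0],0.75],
  [[0,0,0],[0,0,0],0.9],
  [[0,0,0],[0,0,0],0.9],
  [[0,0,0],[-2,0,0],0.9],
  [[0,0,0],[-5,0,0],0.9],
  [[0,0,0],[-5,0,0],0.9],
  [[0,0,0],[-5,0,0],0.9],
  [[0,0,0],[-3,0,0],0.9],
  [[0,0,0],[0,0,-3],0.9],
  [[0,0,0],[0,-0.5,-5],1],
  [[0,0,0],[0,-0.5,-5],1],
])

```text
t: 24.22
tool_pos: [0.5588, 0.1481, 0.2376]
tcp_rot: [0.52, 0.48, -0.511, 0.488]
contact_force: [1.3, -0.4, -0.0]
finger_gap: 0.998
```

Request:
play_rows([
  [[0,0,0],[0,-0.5,-5],1],
  [[0,0,0],[0,-0.5,-5],1],
  [[0,0,0],[0,-0.5,-5],1],
  [[-1,0,0],[0,-1,-4],1],
  [[-1,0,0],[0,-1,-1],1],
  [[0,0,0],[0,0,0],1],
])

```text
t: 24.98
tool_pos: [0.5323, 0.3607, 0.2477]
tcp_rot: [0.512, 0.491, -0.498, 0.499]
contact_force: [0.1, -0.7, 0.4]
finger_gap: 0.999
```

```bash
python3 -c "
from h import *
st()
snap('top','top9');snap('scene','scene9')
go((.492,.389,.07),0,1)
"
```

```text
t 24.975 pos [0.5323 0.3607 0.2477] gap 0.999 F [ 0.1 -0.7  0.4]
[[ 0.023  1.    -0.02 ]
 [ 0.007 -0.02  -1.   ]
 [-1.     0.022 -0.007]]
q [-0.18  0.49 -0.7   1.29  0.32  1.46 -0.88]
from [0.5338 0.3589 0.2474] n 4
[[[-0.3,-0.1,-0.3],[4.41,-1.16,-0.7],1],[[-0.3,-0.1,-0.3],[4.42,-1.13,-0.71],1],[[-0.3,-0.1,-0.3],[4.43,-1.1,-0.73],1],[[-0.3,-0.1,-0.3],[4.43,-1.07,-0.74],1]]
```

View pics/top9.png

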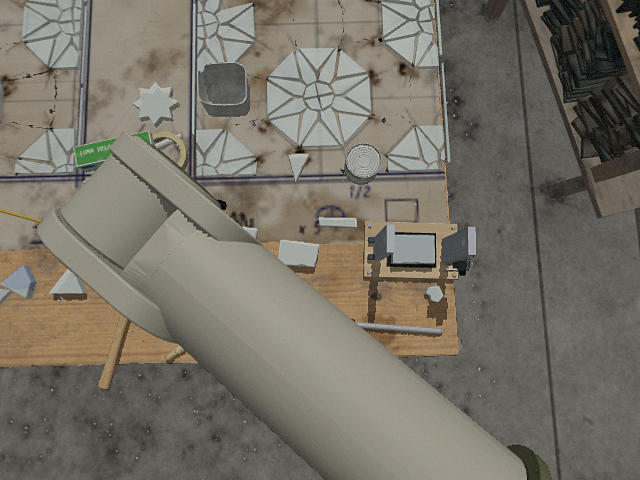

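View pics/scene9.png

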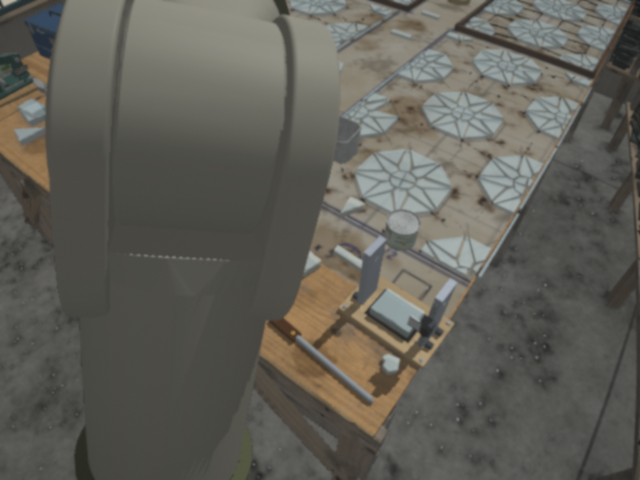

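```bash
cat > ms.py <<'E'
from h import *
import sys
f=sys.argv[1]; z=float(sys.argv[2]); x0,y0,x1,y1=map(int,sys.argv[3:7])
s=load(f); im=cv2.imread('pics/'+f+'.png'); hsv=cv2.cvtColor(im,cv2.COLOR_BGR2HSV)
mk=np.zeros(im.shape[:2],np.uint8); m=((hsv[...,1]<35)&(hsv[...,2]>140)).astype(np.uint8); mk[y0:y1,x0:x1]=m[y0:y1,x0:x1]
cs,_=cv2.findContours(mk,cv2.RETR_EXTERNAL,cv2.CHAIN_APPROX_NONE)
for c in cs:
    if cv2.contourArea(c)<150: continue
    P=plane(s,c.reshape(-1,2),z)[:,:2]
    r=cv2.minAreaRect((P*1000).astype(np.float32)); a=r[2]; w=r[1]
    yaw=a-90 if w[0]>w[1] else a
    print(f,'c',np.round(r[0],1),'size',np.round(w,1),'yaw',round(yaw,1),cv2.boundingRect(c))
E
python3 ms.py top9 .034 392 230 440 272; python3 ms.py top9 .014 312 215 360 230
python3 -c "
from h import *
im=cv2.imread('pics/top9.png'); cv2.imwrite('pics/c9.png',cv2.resize(im[205:295,310:490],None,fx=4,fy=4,interpolation=2))"
```

```text
top9 c [563.5  11.7] size [87.4 67.2] yaw -2.8 (392, 230, 43, 33)
top9 c [623.5 166. ] size [79.8 17.9] yaw -3.3 (319, 217, 38, 10)
```

View pics/c9.png

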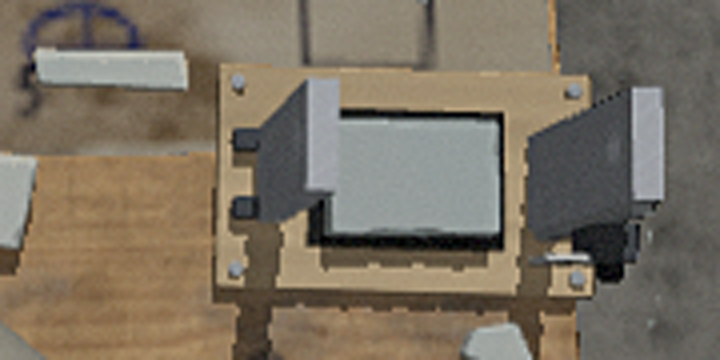

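```bash
python3 -c "
from h import *
s=load('top9')
P=plane(s,[(310+(x+.5)/4-.5,205+(y+.5)/4-.5) for x,y in [(503,115),(499,241),(330,235),(342,111)]],.034);print(np.round(P,4))
a=np.radians(-3.2);c,n=np.cos(a),np.sin(a)
d=P[:,:2]-[.5595,.0113]; print(np.round(d@np.array([[c,-n],[n,c]]),4))
"
```

```text
[[ 0.5897 -0.0366  0.034 ]
 [ 0.5238 -0.0304  0.034 ]
 [ 0.5292  0.0569  0.034 ]
 [ 0.5939  0.0474  0.034 ]]
[[ 0.0328 -0.0462]
 [-0.0333 -0.0436]
 [-0.0328  0.0438]
 [ 0.0323  0.038 ]]
```

Request:
play_rows([
  [[-0.5,0,-0.3],[3.5,-1.2,-0.9],1],
  [[-0.5,0,-0.3],[4.0,-1.2,-0.9],1],
  [[0,0,-0.3],[4.0,-1.1,-0.8],1],
  [[0,0,-0.3],[3.5,-0.7,-0.7],1],
  [[0,0,0],[1.5,0,0],1],
  [[0,0,0],[0,0,0],1],
])

```text
t: 25.82
tool_pos: [0.5047, 0.3814, 0.0806]
tcp_rot: [0.51, 0.491, -0.504, 0.495]
contact_force: [0.2, 0.5, 0.8]
finger_gap: 0.999
```

```bash
python3 -c "
from h import *
st()
go((.492,.390,.03),0,1,n=2)
"
```

```text
t 25.825 pos [0.5047 0.3814 0.0806] gap 0.999 F [0.2 0.5 0.8]
[[ 0.01   1.    -0.027]
 [ 0.002 -0.027 -1.   ]
 [-1.     0.01  -0.003]]
q [-0.23  0.59 -0.67  1.52  0.4   1.15 -1.  ]
from [0.5047 0.3814 0.0806] n 2
[[[-0.8,-0.1,-0.3],[2.52,-0.67,-0.41],1],[[-0.8,-0.1,-0.3],[2.53,-0.65,-0.42],1]]
```

Request:
play_rows([
  [[-0.9,0,-0.3],[0.5,-0.8,-0.6],1],
  [[-0.8,0,-0.3],[2,-0.7,-0.4],1],
  [[0,0,0],[1.5,0,0],1],
  [[0,0,0],[0,0,0],1],
])

```text
t: 26.32
tool_pos: [0.4915, 0.3927, 0.0411]
tcp_rot: [0.501, 0.501, -0.497, 0.5]
contact_force: [0.3, -0.5, -0.1]
finger_gap: 1.0
```

```bash
python3 -c "
from h import *
st()
go((.492,.390,.004),0,1,n=2)
"
```

```text
t 26.325 pos [0.4915 0.3927 0.0411] gap 1.0 F [ 0.3 -0.5 -0.1]
[[ 0.003  1.     0.003]
 [ 0.005  0.003 -1.   ]
 [-1.     0.003 -0.005]]
q [-0.26  0.64 -0.66  1.56  0.42  1.08 -1.02]
from [0.4915 0.3927 0.0411] n 2
[[[0.1,-0.1,-0.1],[1.86,0.02,0.14],1],[[0.1,-0.1,-0.1],[1.86,0.02,0.14],1]]
```

Request:
play_rows([
  [[0,-0.1,0],[2,0,0.2],1],
  [[0,-0.1,0],[1.2,0,0.1],1],
  [[0,0,0],[0.4,0,0],1],
  [[0,0,0],[0,0,0],1],
])

```text
t: 26.82
tool_pos: [0.4919, 0.3893, 0.0023]
tcp_rot: [0.5, 0.5, -0.499, 0.501]
contact_force: [-0.2, 0.2, -0.7]
finger_gap: 0.998
```

```bash
python3 -c "
from h import *
st()
"
```

```text
t 26.825 pos [0.4919 0.3893 0.0023] gap 0.998 F [-0.2  0.2 -0.7]
[[ 0.003  1.     0.002]
 [ 0.001  0.002 -1.   ]
 [-1.     0.003 -0.001]]
q [-0.27  0.68 -0.64  1.59  0.45  1.02 -1.04]
```

Close and lift.

Request:
play_rows([
  [[0,0,0],[0,0,0],0.5],
  [[0,0,0],[0,0,0],0.3],
  [[0,0,0],[0,0,0],0.3],
  [[0,0,0],[0,0,0],0.3],
  [[0,0,0],[0,0,0],0.3],
])

```text
t: 27.45
tool_pos: [0.4923, 0.3896, 0.0034]
tcp_rot: [0.501, 0.5, -0.498, 0.501]
contact_force: [-0.1, 0.1, -2.1]
finger_gap: 0.686
```

Request:
play_rows([
  [[0,0,0],[-2,0,0],0.3],
  [[0,0,0],[-4,0,0],0.3],
  [[0,0,0],[-5,0,0],0.3],
  [[0,0,0],[-5,0,0],0.3],
  [[0,0,0],[-5,0,0],0.3],
  [[0,0,0],[-2,0,0],0.3],
  [[0,0,0],[0,0,0],0.3],
])

```text
t: 28.32
tool_pos: [0.4897, 0.3901, 0.249]
tcp_rot: [0.502, 0.501, -0.496, 0.502]
contact_force: [0.3, -0.0, -3.1]
finger_gap: 0.681
```

```bash
python3 -c "
from h import *
st()
go((.5599,.017,.24),-3.2,.3,maxs=4)
"
```

```text
t 28.325 pos [0.4897 0.3901 0.249 ] gap 0.681 F [ 0.3 -0.  -3.1]
[[ 0.007  1.     0.005]
 [ 0.005  0.005 -1.   ]
 [-1.     0.007 -0.005]]
q [-0.23  0.46 -0.73  1.32  0.31  1.46 -0.93]
from [0.4897 0.3901 0.249 ] n 10
[[[0.3,-0.0,-0.0],[0.08,0.68,3.74],0.3],[[0.3,-0.0,-0.0],[0.08,0.71,3.73],0.3],[[0.3,-0.0,-0.0],[0.08,0.73,3.73],0.3],[[0.3,-0.0,-0.0],[0.08,0.75,3.72],0.3],[[0.3,-0.0,-0.0],[0.08,0.77,3.72],0.3],[[0.3,-0.0,-0.0],[0.08,0.8,3.71],0.3],[[0.3,-0.0,-0.0],[0.08,0.82,3.71],0.3],[[0.3,-0.0,-0.0],[0.09,0.84,3.7],0.3],[[0.3,-0.0,-0.0],[0.09,0.86,3.7],0.3],[[0.3,-0.0,-0.0],[0.09,0.89,3.69],0.3]]
```

Request:
play_rows([
  [[0.3,0,0],[0,0.3,2],0.3],
  [[0.3,0,0],[0,0.7,3.7],0.3],
  [[0.3,0,0],[0,0.7,3.7],0.3],
  [[0.3,0,0],[0,0.8,3.7],0.3],
  [[0.3,0,0],[0,0.8,3.7],0.3],
  [[0.3,0,0],[0,0.8,3.7],0.3],
  [[0.3,0,0],[0,0.8,3.7],0.3],
  [[0.3,0,0],[0,0.8,3.7],0.3],
  [[0.3,0,0],[0,0.8,3.7],0.3],
  [[0,0,0],[0,0.5,2],0.3],
  [[0,0,0],[0,0,0],0.3],
  [[0,0,0],[0,0,0],0.3],
])

```text
t: 29.82
tool_pos: [0.5471, 0.042, 0.2367]
tcp_rot: [-0.507, -0.494, 0.512, -0.487]
contact_force: [0.0, 0.6, -2.6]
finger_gap: 0.688
```

```bash
python3 -c "
from h import *
st()
go((.5598,.0173,.22),-3.2,.3,n=2)
"
```

```text
t 29.825 pos [0.5471 0.042  0.2367] gap 0.688 F [ 0.   0.6 -2.6]
[[-0.011  0.999 -0.038]
 [ 0.003 -0.038 -0.999]
 [-1.    -0.011 -0.002]]
q [ 0.37  0.28 -0.61  1.54  0.16  1.38 -0.3 ]
from [0.5471 0.042  0.2367] n 2
[[[0.5,-0.1,0.3],[0.82,0.69,1.21],0.3],[[0.5,-0.1,0.3],[0.83,0.7,1.21],0.3]]
```

Request:
play_rows([
  [[0.5,0,0.4],[0,0.7,1.2],0.3],
  [[0.5,0,0.4],[0.5,0.7,1.2],0.3],
  [[0,0,0],[0,0,0],0.3],
  [[0,0,0],[0,0,0],0.3],
])

```text
t: 30.32
tool_pos: [0.5605, 0.0183, 0.2307]
tcp_rot: [0.515, 0.486, -0.512, 0.487]
contact_force: [-0.3, 0.7, -3.7]
finger_gap: 0.687
```

```bash
python3 -c "
from h import *
st()
go((.5598,.0173,.14),-3.2,.3,n=3)
"
```

```text
t 30.325 pos [0.5605 0.0183 0.2307] gap 0.687 F [-0.3  0.7 -3.7]
[[ 0.003  0.999 -0.053]
 [ 0.003 -0.053 -0.999]
 [-1.     0.003 -0.003]]
q [ 0.39  0.3  -0.6   1.53  0.17  1.36 -0.27]
from [0.5605 0.0183 0.2307] n 3
[[[0.0,-0.1,-0.1],[3.02,-0.03,0.04],0.3],[[0.0,-0.1,-0.1],[3.02,-0.03,0.04],0.3],[[0.0,-0.1,-0.1],[3.02,-0.02,0.04],0.3]]
```

Request:
play_rows([
  [[0,0,0],[1.5,0,0],0.3],
  [[0,0,0],[3,0,0],0.3],
  [[0,0,0],[3.5,0,-0.1],0.3],
  [[0,0,0],[3.5,-0.1,-0.1],0.3],
  [[0,0,0],[3,-0.1,0],0.3],
  [[0,0,0],[1.5,0,0],0.3],
  [[0,0,0],[0,0,0],0.3],
])

```text
t: 31.2
tool_pos: [0.5573, 0.0235, 0.0621]
tcp_rot: [0.514, 0.488, -0.511, 0.487]
contact_force: [-0.0, -0.9, -2.8]
finger_gap: 0.691
```

```bash
python3 -c "
from h import *
st()
go((.5598,.0173,.045),-3.2,.3,n=2)
"
```

```text
t 31.2 pos [0.5573 0.0235 0.0621] gap 0.691 F [-0.  -0.9 -2.8]
[[ 0.002  0.999 -0.05 ]
 [ 0.004 -0.05  -0.999]
 [-1.     0.002 -0.004]]
q [ 0.35  0.45 -0.56  1.75  0.27  1.02 -0.36]
from [0.5573 0.0235 0.0621] n 2
[[[0.2,-0.1,-0.0],[0.86,0.14,0.3],0.3],[[0.2,-0.1,-0.0],[0.86,0.14,0.3],0.3]]
```

Request:
play_rows([
  [[0.2,0,0],[0.6,0.2,0.5],0.3],
  [[0,0,0],[0.8,0,0.2],0.3],
  [[0,0,0],[0.3,0,0],0.3],
  [[0,0,0],[0,0,0],0.3],
])

```text
t: 31.7
tool_pos: [0.5615, 0.0158, 0.0469]
tcp_rot: [0.516, 0.486, -0.511, 0.487]
contact_force: [0.7, -0.7, -2.4]
finger_gap: 0.69
```

```bash
python3 -c "
from h import *
st()
go((.5598,.0173,.0375),-3.2,.3,n=1)
"
```

```text
t 31.7 pos [0.5615 0.0158 0.0469] gap 0.69 F [ 0.7 -0.7 -2.4]
[[ 0.007  0.999 -0.054]
 [ 0.004 -0.054 -0.999]
 [-1.     0.007 -0.004]]
q [ 0.35  0.47 -0.55  1.75  0.28  0.99 -0.36]
from [0.5615 0.0158 0.0469] n 1
[[[0.1,-0.2,-0.4],[0.94,-0.18,-0.14],0.3]]
```

Request:
play_rows([
  [[0,-0.2,-0.3],[0.5,-0.2,-0.1],0.3],
  [[0,0,0],[0.3,0,0],0.3],
  [[0,0,0],[0.2,0,0],0.3],
  [[0,0,0],[0,0,0],0.3],
])

```text
t: 32.2
tool_pos: [0.56, 0.0173, 0.0373]
tcp_rot: [0.514, 0.486, -0.513, 0.487]
contact_force: [-0.8, 0.1, -0.3]
finger_gap: 0.685
```

```bash
python3 -c "
from h import *
st()
go((.5598,.0173,.0375),-3.2,.3,n=1)
"
```

```text
t 32.2 pos [0.56   0.0173 0.0373] gap 0.685 F [-0.8  0.1 -0.3]
[[ 0.003  0.999 -0.054]
 [-0.    -0.054 -0.999]
 [-1.     0.003 -0.   ]]
q [ 0.34  0.48 -0.55  1.76  0.29  0.98 -0.37]
from [0.56   0.0173 0.0373] n 1
[[[0.1,-0.0,-0.2],[-0.02,-0.02,0.0],0.3]]
```

Request:
play_rows([
  [[0,0,0],[0,0,0],0.75],
  [[0,0,0],[0,0,0],0.9],
  [[0,0,0],[0,0,0],0.9],
  [[0,0,0],[-2,0,0],0.9],
  [[0,0,0],[-5,0,0],0.9],
  [[0,0,0],[-5,0,0],0.9],
  [[0,0,0],[-5,0,0],0.9],
  [[-1,0,0],[-1,-1,-3],0.9],
  [[-1.5,0,0],[0,-1.5,-4.5],0.9],
  [[-1.5,0,0],[0,-1.5,-4.5],0.9],
  [[-1.5,0,0],[0,-1.5,-4.5],0.9],
  [[-1.5,0,0],[0,-1.5,-4.5],0.9],
])

```text
t: 33.7
tool_pos: [0.4878, 0.2342, 0.232]
tcp_rot: [0.485, 0.515, -0.479, 0.52]
contact_force: [-0.2, 0.4, 0.5]
finger_gap: 0.902
```

```bash
python3 -c "
from h import *
st()
snap('top','top10')
go((.4507,.2697,.1),8,.9)
"; python3 ms.py top10 .056 395 220 442 275
```

```text
t 33.7 pos [0.4878 0.2342 0.232 ] gap 0.902 F [-0.2  0.4  0.5]
[[ 0.011  0.997  0.07 ]
 [ 0.001  0.07  -0.998]
 [-1.     0.011 -0.   ]]
q [ 0.11  0.27 -0.74  1.59  0.19  1.35 -0.59]
from [0.4835 0.242  0.2325] n 3
[[[-1.1,-0.1,-0.2],[4.41,-1.06,-0.99],0.9],[[-1.1,-0.1,-0.2],[4.41,-1.03,-1.02],0.9],[[-1.1,-0.1,-0.2],[4.41,-0.99,-1.04],0.9]]
top10 c [558.1  10.7] size [85.7 60.3] yaw -2.9 (395, 233, 43, 30)
```

View pics/top10.png

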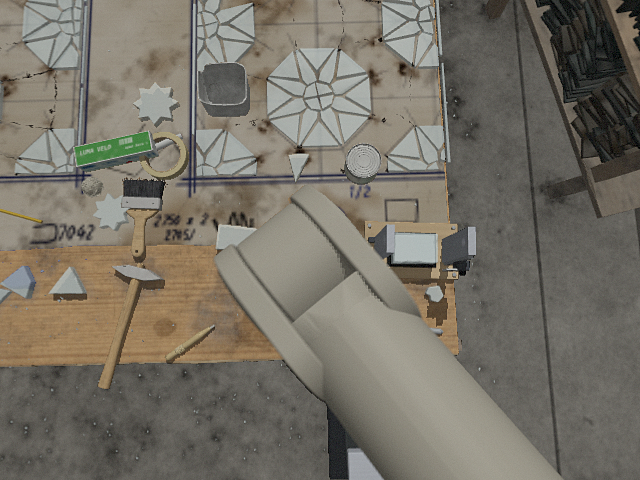

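Second slab centred within ~1–2 mm. Next narrow slab.

Request:
play_rows([
  [[-1.1,0,-0.2],[3.5,-1.0,-1.0],0.9],
  [[-1.1,0,-0.2],[4,-1.0,-1.0],0.9],
  [[-1.1,0,-0.2],[4,-1.0,-1.0],0.9],
  [[0,0,0],[3,0,0],0.9],
  [[0,0,0],[1,0,0],0.9],
  [[0,0,0],[0,0,0],0.9],
])

```text
t: 34.5
tool_pos: [0.4445, 0.2779, 0.0766]
tcp_rot: [0.462, 0.538, -0.458, 0.536]
contact_force: [-0.5, 0.6, 0.4]
finger_gap: 0.901
```

```bash
python3 -c "
from h import *
st()
go((.4507,.2697,.03),8,.9,n=2)
"
```

```text
t 34.5 pos [0.4445 0.2779 0.0766] gap 0.901 F [-0.5  0.6  0.4]
[[ 0.001  0.988  0.154]
 [ 0.006  0.154 -0.988]
 [-1.     0.002 -0.006]]
q [-0.    0.4  -0.74  1.82  0.3   1.04 -0.71]
from [0.4445 0.2779 0.0766] n 2
[[[0.4,-0.2,-0.1],[2.33,0.24,0.47],0.9],[[0.4,-0.2,-0.1],[2.33,0.25,0.46],0.9]]
```

Request:
play_rows([
  [[0.4,-0.2,0],[1,0.3,0.5],0.9],
  [[0.2,-0.1,0],[2.2,0.2,0.4],0.9],
  [[0,0,0],[1.5,0,0],0.9],
  [[0,0,0],[0,0,0],0.9],
])

```text
t: 35.0
tool_pos: [0.4545, 0.2701, 0.0313]
tcp_rot: [0.466, 0.533, -0.461, 0.536]
contact_force: [-0.8, -0.8, 0.6]
finger_gap: 0.901
```

```bash
python3 -c "
from h import *
st()
go((.4507,.2697,.003),8,.9,n=1)
"
```

```text
t 35.0 pos [0.4545 0.2701 0.0313] gap 0.901 F [-0.8 -0.8  0.6]
[[ 0.008  0.99   0.141]
 [ 0.003  0.141 -0.99 ]
 [-1.     0.008 -0.002]]
q [-0.03  0.46 -0.7   1.85  0.37  0.95 -0.75]
from [0.4545 0.2701 0.0313] n 1
[[[0.1,-0.1,-0.5],[2.82,-0.41,-0.01],0.9]]
```

Request:
play_rows([
  [[0,-0.1,-0.4],[1.2,-0.4,0],0.9],
  [[0,0,0],[1.2,0,0],0.9],
  [[0,0,0],[0.4,0,0],0.9],
  [[0,0,0],[0,0,0],0.9],
])

```text
t: 35.5
tool_pos: [0.4509, 0.2702, 0.0024]
tcp_rot: [0.464, 0.534, -0.463, 0.535]
contact_force: [0.1, -0.7, 0.8]
finger_gap: 0.894
```

```bash
python3 -c "
from h import *
st()
"
```

```text
t 35.5 pos [0.4509 0.2702 0.0024] gap 0.894 F [ 0.1 -0.7  0.8]
[[ 0.002  0.99   0.141]
 [ 0.001  0.141 -0.99 ]
 [-1.     0.002 -0.   ]]
q [-0.05  0.5  -0.68  1.87  0.4   0.9  -0.78]
```

Request:
play_rows([
  [[0,0,0],[0,0,0],0.5],
  [[0,0,0],[0,0,0],0.3],
  [[0,0,0],[0,0,0],0.2],
  [[0,0,0],[0,0,0],0.2],
  [[0,0,0],[0,0,0],0.2],
])

```text
t: 36.12
tool_pos: [0.4512, 0.2705, 0.0033]
tcp_rot: [0.464, 0.533, -0.462, 0.535]
contact_force: [0.5, 0.6, -0.9]
finger_gap: 0.591
```

Request:
play_rows([
  [[0,0,0],[-2,0,0],0.2],
  [[0,0,0],[-4,0,0],0.2],
  [[0,0,0],[-5,0,0],0.2],
  [[0,0,0],[-5,0,0],0.2],
  [[0,0,0],[-5,0,0],0.2],
  [[0,0,0],[-2.5,0,0],0.2],
  [[0,0,0],[0,0,0],0.2],
])

```text
t: 37.0
tool_pos: [0.4486, 0.2713, 0.2531]
tcp_rot: [0.465, 0.534, -0.46, 0.536]
contact_force: [0.4, -1.4, -2.2]
finger_gap: 0.594
```

```bash
python3 -c "
from h import *
st()
go((.5599,.0178,.25),-3.2,.2,n=7)
"
```

```text
t 37.0 pos [0.4486 0.2713 0.2531] gap 0.594 F [ 0.4 -1.4 -2.2]
[[ 0.006  0.989  0.145]
 [ 0.003  0.145 -0.989]
 [-1.     0.006 -0.002]]
q [ 0.07  0.23 -0.79  1.59  0.17  1.39 -0.59]
from [0.4486 0.2713 0.2531] n 7
[[[1.6,-0.0,-0.0],[0.04,1.05,3.81],0.2],[[1.6,-0.0,-0.0],[0.04,1.16,3.78],0.2],[[1.6,-0.0,-0.0],[0.04,1.27,3.75],0.2],[[1.6,-0.0,-0.0],[0.04,1.37,3.71],0.2],[[1.6,-0.0,-0.0],[0.04,1.48,3.67],0.2],[[1.6,-0.0,-0.0],[0.04,1.58,3.62],0.2],[[1.6,-0.0,-0.0],[0.04,1.69,3.58],0.2]]
```

Request:
play_rows([
  [[1.0,0,0],[0,0.5,2],0.2],
  [[1.6,0,0],[0,1.1,3.8],0.2],
  [[1.6,0,0],[0,1.2,3.8],0.2],
  [[1.6,0,0],[0,1.3,3.7],0.2],
  [[1.6,0,0],[0,1.4,3.7],0.2],
  [[1.6,0,0],[0,1.6,3.6],0.2],
  [[1.2,0,0],[0,1.4,3],0.2],
  [[0,0,0],[0,0.5,1],0.2],
  [[0,0,0],[0,0,0],0.2],
  [[0,0,0],[0,0,0],0.2],
])

```text
t: 38.25
tool_pos: [0.551, 0.014, 0.241]
tcp_rot: [-0.507, -0.492, 0.514, -0.486]
contact_force: [0.5, 1.1, -2.3]
finger_gap: 0.59
```

```bash
python3 -c "
from h import *
st()
go((.5599,.0181,.24),-3.2,.2,n=2)
"
```

```text
t 38.25 pos [0.551 0.014 0.241] gap 0.59 F [ 0.5  1.1 -2.3]
[[-0.013  0.999 -0.043]
 [ 0.    -0.043 -0.999]
 [-1.    -0.013  0.001]]
q [ 0.4   0.28 -0.6   1.53  0.16  1.39 -0.25]
from [0.551 0.014 0.241] n 2
[[[0.4,0.0,0.4],[0.05,0.43,-0.23],0.2],[[0.4,0.0,0.4],[0.05,0.43,-0.23],0.2]]
```

Request:
play_rows([
  [[0.5,0,0.7],[0,0.8,-0.4],0.2],
  [[0,0,0],[0,0,0],0.2],
  [[0,0,0],[1.5,0,0],0.2],
  [[0,0,0],[3,0,0],0.2],
  [[0,0,0],[3.5,0,0],0.2],
  [[0,0,0],[3.5,0,0],0.2],
  [[0,0,0],[2,0,0],0.2],
  [[0,0,0],[0,0,0],0.2],
])

```text
t: 39.25
tool_pos: [0.5572, 0.0227, 0.0982]
tcp_rot: [-0.511, -0.489, 0.511, -0.488]
contact_force: [0.4, -1.0, -1.7]
finger_gap: 0.595
```

```bash
python3 -c "
from h import *
st()
go((.5599,.0181,.067),-3.2,.2,n=2)
"
```

```text
t 39.25 pos [0.5572 0.0227 0.0982] gap 0.595 F [ 0.4 -1.  -1.7]
[[-0.002  0.999 -0.044]
 [ 0.    -0.044 -0.999]
 [-1.    -0.002 -0.   ]]
q [ 0.36  0.41 -0.58  1.71  0.24  1.1  -0.33]
from [0.5572 0.0227 0.0982] n 2
[[[0.3,-0.0,0.0],[1.56,0.15,0.22],0.2],[[0.3,-0.0,0.0],[1.56,0.15,0.22],0.2]]
```

Request:
play_rows([
  [[0.4,0,0],[1.2,0.2,0.4],0.2],
  [[0.3,0,0],[1.5,0,0],0.2],
  [[0,0,0],[0.3,0,0],0.2],
  [[0,0,0],[0,0,0],0.2],
])

```text
t: 39.75
tool_pos: [0.5603, 0.0184, 0.0677]
tcp_rot: [0.515, 0.485, -0.514, 0.486]
contact_force: [-0.3, -0.3, -1.6]
finger_gap: 0.585
```

```bash
python3 -c "
from h import *
st()
go((.5599,.0181,.0595),-3.2,.2,n=1)
"
```

```text
t 39.75 pos [0.5603 0.0184 0.0677] gap 0.585 F [-0.3 -0.3 -1.6]
[[ 0.001  0.998 -0.058]
 [ 0.    -0.058 -0.998]
 [-1.     0.001 -0.   ]]
q [ 0.36  0.44 -0.56  1.73  0.27  1.04 -0.35]
from [0.5603 0.0184 0.0677] n 1
[[[-0.1,-0.0,-0.1],[0.82,-0.04,0.03],0.2]]
```

Request:
play_rows([
  [[0,0,0],[0.5,0,0],0.2],
  [[0,0,0],[0.3,0,0],0.2],
  [[0,0,0],[0,0,0],0.2],
  [[0,0,0],[0,0,0],0.2],
])

```text
t: 40.25
tool_pos: [0.561, 0.0186, 0.0602]
tcp_rot: [0.515, 0.485, -0.513, 0.486]
contact_force: [-0.1, 0.1, -2.2]
finger_gap: 0.594
```

```bash
python3 -c "
from h import *
st()
"
```

```text
t 40.25 pos [0.561  0.0186 0.0602] gap 0.594 F [-0.1  0.1 -2.2]
[[ 0.003  0.998 -0.057]
 [ 0.    -0.057 -0.998]
 [-1.     0.003 -0.   ]]
q [ 0.35  0.45 -0.56  1.74  0.27  1.02 -0.36]
```

Request:
play_rows([
  [[0,0,0],[0.1,-0.1,0],0.2],
  [[0,0,0],[0,0,0],0.65],
  [[0,0,0],[0,0,0],0.9],
  [[0,0,0],[0,0,0],0.9],
  [[0,0,0],[-2,0,0],0.9],
  [[0,0,0],[-5,0,0],0.9],
  [[0,0,0],[-5,0,0],0.9],
  [[0,0,0],[-4,0,0],0.9],
  [[1,0,0],[-1,0,-3],0.9],
  [[1,0,0],[0,0,-5],0.9],
  [[1,0,0],[0,0,-5],0.9],
  [[1,0,0],[0,0,-5],0.9],
])

```text
t: 41.75
tool_pos: [0.5784, 0.196, 0.2374]
tcp_rot: [0.536, 0.461, -0.532, 0.466]
contact_force: [0.2, -0.3, -0.4]
finger_gap: 0.898
```

Request:
play_rows([
  [[1,0,0],[0,0,-4],0.9],
  [[1,0,0],[0,0,-1],0.9],
  [[0,0,0],[0,0,0],0.9],
])

```text
t: 42.12
tool_pos: [0.5843, 0.2518, 0.2372]
tcp_rot: [0.543, 0.454, -0.539, 0.457]
contact_force: [0.7, -0.9, -0.6]
finger_gap: 0.896
```

```bash
python3 -c "
from h import *
st()
snap('top','top11')
go((.557,.2586,.1),-9.1,.9)
"; python3 ms.py top11 .076 398 220 442 275;python3 ms.py top11 .014 312 215 360 230
```

```text
t 42.125 pos [0.5843 0.2518 0.2372] gap 0.896 F [ 0.7 -0.9 -0.6]
[[ 0.008  0.985 -0.17 ]
 [ 0.    -0.17  -0.985]
 [-1.     0.008 -0.002]]
q [-0.02  0.47 -0.64  1.31  0.28  1.44 -0.82]
from [0.5844 0.2512 0.2373] n 3
[[[-0.2,-0.0,-0.1],[4.57,-0.98,-0.08],0.9],[[-0.2,-0.0,-0.1],[4.57,-0.96,-0.09],0.9],[[-0.2,-0.0,-0.1],[4.57,-0.95,-0.09],0.9]]
top11 c [556.8   8.7] size [ 85.3 108.9] yaw 87.1 (398, 220, 44, 55)
top11 c [622.5 165.8] size [92.4 30.5] yaw -1.5 (316, 215, 44, 15)
```

View pics/top11.png

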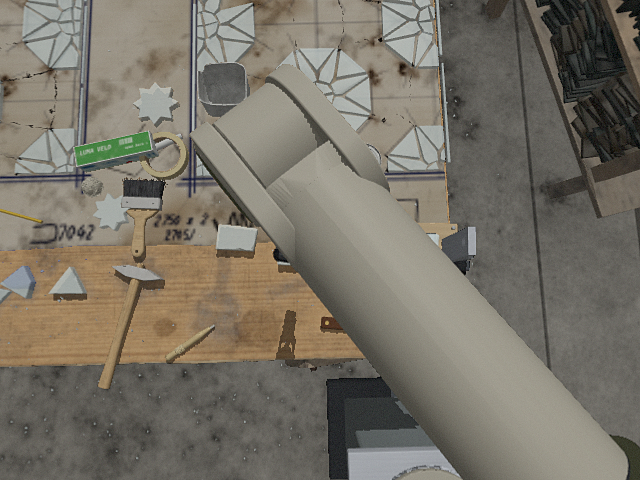

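Occluded; continue to the grasp.

Request:
play_rows([
  [[0,0,0],[3.5,-1.0,-0.1],0.9],
  [[0,0,0],[4,-1.0,-0.2],0.9],
  [[0,0,0],[4,-0.9,-0.2],0.9],
  [[0,0,0],[3,0,0],0.9],
  [[0,0,0],[2,0,0],0.9],
  [[0,0,0],[0,0,0],0.9],
])

```text
t: 42.92
tool_pos: [0.5622, 0.2472, 0.0693]
tcp_rot: [0.547, 0.447, -0.542, 0.456]
contact_force: [0.1, -0.9, 0.2]
finger_gap: 0.901
```

```bash
python3 -c "
from h import *
st()
go((.557,.2586,.03),-9.1,.9,n=2)
"
```

```text
t 42.925 pos [0.5622 0.2472 0.0693] gap 0.901 F [ 0.1 -0.9  0.2]
[[ 0.013  0.983 -0.186]
 [-0.005 -0.186 -0.983]
 [-1.     0.014  0.003]]
q [-0.03  0.55 -0.61  1.59  0.36  1.1  -0.91]
from [0.5622 0.2472 0.0693] n 2
[[[-0.8,0.1,-0.4],[1.96,-0.39,-0.52],0.9],[[-0.8,0.1,-0.4],[1.96,-0.37,-0.52],0.9]]
```

Request:
play_rows([
  [[-0.8,0.1,-0.4],[1.0,-0.5,-0.8],0.9],
  [[-0.6,0.1,-0.3],[2,-0.2,-0.4],0.9],
  [[0,0,0],[1,0,0],0.9],
  [[0,0,0],[0,0,0],0.9],
])

```text
t: 43.42
tool_pos: [0.5593, 0.26, 0.0289]
tcp_rot: [0.54, 0.457, -0.538, 0.458]
contact_force: [1.1, -0.2, -0.2]
finger_gap: 0.9
```

```bash
python3 -c "
from h import *
st()
go((.557,.2586,.003),-9.1,.9,n=1)
"
```

```text
t 43.425 pos [0.5593 0.26   0.0289] gap 0.9 F [ 1.1 -0.2 -0.2]
[[ 0.004  0.987 -0.162]
 [ 0.001 -0.162 -0.987]
 [-1.     0.004 -0.002]]
q [-0.05  0.61 -0.6   1.61  0.39  1.04 -0.92]
from [0.5593 0.26   0.0289] n 1
[[[-0.2,-0.1,-0.2],[2.58,-0.22,0.18],0.9]]
```

Request:
play_rows([
  [[0,0,-0.2],[1.2,-0.2,0.2],0.9],
  [[0,0,0],[1.0,0,0],0.9],
  [[0,0,0],[0.4,0,0],0.9],
  [[0,0,0],[0,0,0],0.9],
])

```text
t: 43.92
tool_pos: [0.5572, 0.2583, 0.0014]
tcp_rot: [0.54, 0.458, -0.538, 0.457]
contact_force: [-0.3, 0.7, 0.9]
finger_gap: 0.9
```

```bash
python3 -c "
from h import *
st()
"
```

```text
t 43.925 pos [0.5572 0.2583 0.0014] gap 0.9 F [-0.3  0.7  0.9]
[[ 0.001  0.987 -0.162]
 [ 0.002 -0.162 -0.987]
 [-1.     0.001 -0.002]]
q [-0.06  0.64 -0.58  1.63  0.4   0.99 -0.94]
```

Request:
play_rows([
  [[0,0,0],[-0.1,0,0],0.5],
  [[0,0,0],[0,0,0],0.3],
  [[0,0,0],[0,0,0],0.2],
  [[0,0,0],[0,0,0],0.2],
  [[0,0,0],[0,0,0],0.2],
])

```text
t: 44.55
tool_pos: [0.5579, 0.2586, 0.0035]
tcp_rot: [0.54, 0.458, -0.538, 0.458]
contact_force: [0.6, -0.5, -1.1]
finger_gap: 0.59
```

Request:
play_rows([
  [[0,0,0],[-2,0,0],0.2],
  [[0,0,0],[-4,0,0],0.2],
  [[0,0,0],[-5,0,0],0.2],
  [[0,0,0],[-5,0,0],0.2],
  [[0,0,0],[-5,0,0],0.2],
  [[0,0,0],[-2.5,0,0],0.2],
  [[0,0,0],[0,0,0],0.2],
])

```text
t: 45.42
tool_pos: [0.5556, 0.259, 0.2539]
tcp_rot: [0.541, 0.459, -0.536, 0.458]
contact_force: [0.4, -0.3, -2.0]
finger_gap: 0.592
```

```bash
python3 -c "
from h import *
st()
go((.5598,.0172,.25),-3.2,.2,n=6)
"
```

```text
t 45.425 pos [0.5556 0.259  0.2539] gap 0.592 F [ 0.4 -0.3 -2. ]
[[ 0.005  0.987 -0.159]
 [ 0.005 -0.159 -0.987]
 [-1.     0.005 -0.006]]
q [-0.01  0.42 -0.67  1.35  0.26  1.45 -0.83]
from [0.5556 0.259  0.2539] n 6
[[[-1.0,-0.1,-0.0],[0.04,0.71,3.97],0.2],[[-1.0,-0.1,-0.0],[0.05,0.64,3.98],0.2],[[-1.0,-0.1,-0.0],[0.05,0.57,3.99],0.2],[[-1.0,-0.1,-0.0],[0.05,0.5,4.0],0.2],[[-1.0,-0.1,-0.0],[0.06,0.43,4.01],0.2],[[-1.0,-0.1,-0.0],[0.06,0.36,4.01],0.2]]
```

Request:
play_rows([
  [[-0.5,0,0],[0,0.4,2],0.2],
  [[-1,0,0],[0,0.7,4],0.2],
  [[-1,0,0],[0,0.6,4],0.2],
  [[-1,0,0],[0,0.6,4],0.2],
  [[-1,0,0],[0,0.5,4],0.2],
  [[-1,0,0],[0,0.5,3.5],0.2],
  [[0,0,0],[0,0.3,1.5],0.2],
  [[0,0,0],[0,0,0],0.2],
  [[0,0,0],[0,0,0],0.2],
])

```text
t: 46.55
tool_pos: [0.559, 0.0225, 0.2436]
tcp_rot: [-0.513, -0.49, 0.514, -0.483]
contact_force: [0.1, -0.4, -1.9]
finger_gap: 0.593
```

```bash
python3 -c "
from h import *
st()
go((.5598,.0172,.25),-3.2,.2,n=1)
snap('top','top12')
"; python3 ms.py top12 .076 398 220 442 275;python3 ms.py top12 .014 312 215 360 230
```

```text
t 46.55 pos [0.559  0.0225 0.2436] gap 0.593 F [ 0.1 -0.4 -1.9]
[[-0.009  0.998 -0.055]
 [ 0.006 -0.055 -0.998]
 [-1.    -0.009 -0.005]]
q [ 0.39  0.3  -0.61  1.5   0.17  1.4  -0.28]
from [0.559  0.0225 0.2436] n 1
[[[0.1,-0.3,0.5],[-0.64,0.1,0.52],0.2]]
top12 c [569.4  10.1] size [83.4 84.3] yaw 88.5 (398, 220, 42, 43)
top12 c [614.4 186.5] size [68.6 13. ] yaw -1.5 (312, 223, 33, 7)
```

View pics/top12.png

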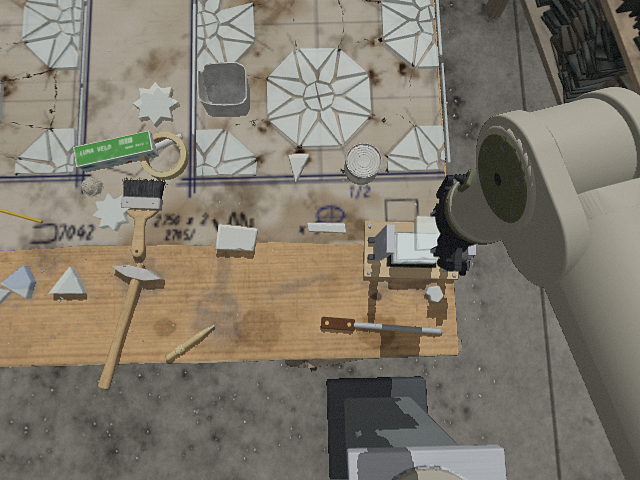

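Request:
play_rows([
  [[0,-0.2,0.5],[0,0.1,0.5],0.2],
  [[0,0,0],[0,0,0],0.2],
  [[0,0,0],[1.5,0,0],0.2],
  [[0,0,0],[3,0,0],0.2],
  [[0,0,0],[3.5,0,0],0.2],
  [[0,0,0],[3,0,0],0.2],
  [[0,0,0],[1,0,0],0.2],
  [[0,0,0],[0,0,0],0.2],
])

```text
t: 47.6
tool_pos: [0.5588, 0.0217, 0.1172]
tcp_rot: [0.513, 0.489, -0.511, 0.487]
contact_force: [0.6, 0.8, -0.4]
finger_gap: 0.593
```

```bash
python3 -c "
from h import *
st()
go((.5598,.0172,.088),-3.2,.2,n=2)
"
```

```text
t 47.6 pos [0.5588 0.0217 0.1172] gap 0.593 F [ 0.6  0.8 -0.4]
[[-0.     0.999 -0.048]
 [ 0.003 -0.048 -0.999]
 [-1.    -0.    -0.003]]
q [ 0.38  0.39 -0.59  1.69  0.23  1.14 -0.32]
from [0.5588 0.0217 0.1172] n 2
[[[0.2,-0.1,0.0],[1.46,0.06,0.22],0.2],[[0.2,-0.1,0.0],[1.46,0.06,0.22],0.2]]
```

Request:
play_rows([
  [[0.2,0,0],[1.2,0.1,0.4],0.2],
  [[0,0,0],[1.2,0,0],0.2],
  [[0,0,0],[0.3,0,0],0.2],
  [[0,0,0],[0,0,0],0.2],
])

```text
t: 48.1
tool_pos: [0.5613, 0.0173, 0.0907]
tcp_rot: [0.515, 0.486, -0.511, 0.487]
contact_force: [0.3, -0.1, -2.1]
finger_gap: 0.595
```

```bash
python3 -c "
from h import *
st()
go((.5598,.0172,.0793),-3.2,.2,n=1)
"
```

```text
t 48.1 pos [0.5613 0.0173 0.0907] gap 0.595 F [ 0.3 -0.1 -2.1]
[[ 0.004  0.999 -0.053]
 [ 0.003 -0.053 -0.999]
 [-1.     0.004 -0.003]]
q [ 0.38  0.42 -0.58  1.71  0.25  1.08 -0.34]
from [0.5613 0.0173 0.0907] n 1
[[[0.2,-0.2,-0.2],[1.14,-0.16,0.02],0.2]]
```

Request:
play_rows([
  [[0.1,-0.1,-0.2],[0.6,-0.2,0],0.2],
  [[0,0,0],[0.4,0,0],0.2],
  [[0,0,0],[0.1,0,0],0.2],
  [[0,0,0],[0,0,0],0.2],
])

```text
t: 48.6
tool_pos: [0.5596, 0.0177, 0.0796]
tcp_rot: [0.514, 0.486, -0.513, 0.486]
contact_force: [-0.2, -0.2, -2.1]
finger_gap: 0.593
```

```bash
python3 -c "
from h import *
st()
"
```

```text
t 48.6 pos [0.5596 0.0177 0.0796] gap 0.593 F [-0.2 -0.2 -2.1]
[[ 0.001  0.999 -0.054]
 [ 0.001 -0.054 -0.999]
 [-1.     0.001 -0.001]]
q [ 0.37  0.43 -0.58  1.72  0.26  1.06 -0.35]
```

Release, rise, and move away toward the bar's handle (about x 0.41, y 0.175).

Request:
play_rows([
  [[0,0,0],[0.1,0,0],0.2],
  [[0,0,0],[0,0,0],0.65],
  [[0,0,0],[0,0,0],0.9],
  [[0,0,0],[0,0,0],0.9],
  [[0,0,0],[-2,0,0],0.9],
  [[0,0,0],[-5,0,0],0.9],
  [[0,0,0],[-5,0,0],0.6],
  [[0,0,0],[-3,0,0],0.6],
  [[0,0,0],[0,-2,-4],0.6],
  [[0,0,0],[0,-2,-5],0.6],
  [[0,0,0],[0,-2,-5],0.6],
  [[0,0,0],[0,-2,-5],0.6],
])

```text
t: 50.1
tool_pos: [0.4918, 0.2114, 0.2353]
tcp_rot: [0.518, 0.482, -0.515, 0.484]
contact_force: [0.9, -0.2, 0.2]
finger_gap: 0.6
```

Request:
play_rows([
  [[0,0,0],[0,-1,-5],0.6],
  [[0,0,0],[0,0,-5],0.6],
  [[0,0,0],[0,0,-5],0.6],
  [[0,0,0],[0,0,-5],0.6],
  [[0,0,0],[0,0,0],0.6],
])

```text
t: 50.72
tool_pos: [0.4913, 0.4225, 0.2355]
tcp_rot: [0.517, 0.484, -0.513, 0.486]
contact_force: [0.2, -0.7, -0.1]
finger_gap: 0.598
```

```bash
python3 -c "
from h import *
st()
snap('top','top13');snap('scene','scene13')
im=cv2.imread('pics/top13.png'); cv2.imwrite('pics/c13.png',cv2.resize(im[205:345,310:480],None,fx=4,fy=4,interpolation=2))
im=cv2.imread('pics/scene13.png'); cv2.imwrite('pics/c13s.png',cv2.resize(im[230:380,310:460],None,fx=4,fy=4,interpolation=2))
"
```

```text
t 50.725 pos [0.4913 0.4225 0.2355] gap 0.598 F [ 0.2 -0.7 -0.1]
[[ 0.006  0.998 -0.061]
 [ 0.002 -0.061 -0.998]
 [-1.     0.006 -0.002]]
q [-0.28  0.53 -0.75  1.27  0.36  1.47 -1.05]
```

View pics/c13.png

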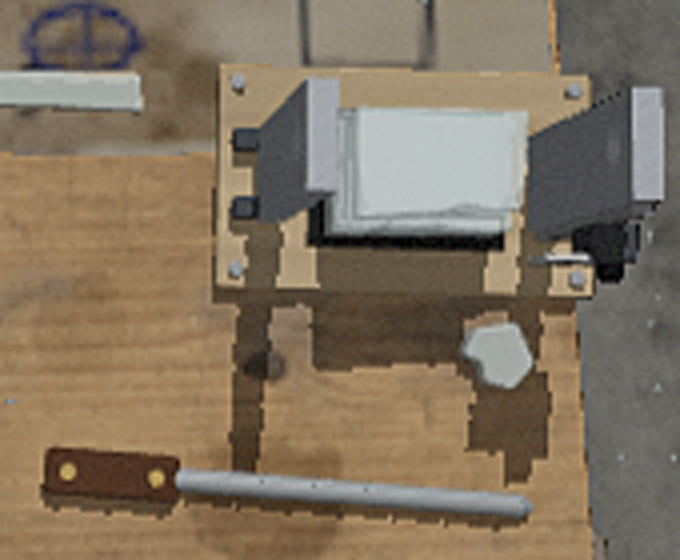

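View pics/c13s.png

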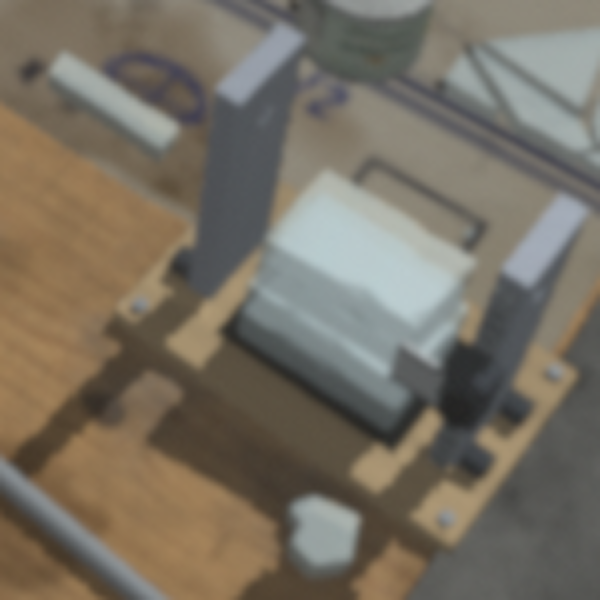

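```bash
python3 -c "
from h import *
s=load('top13')
def u(p,f=4): return [(310+(x+.5)/f-.5,205+(y+.5)/f-.5) for x,y in p]
P=plane(s,u([(527,110),(519,207),(357,217),(362,109)]),.096);
a=np.radians(-3.2);c,n=np.cos(a),np.sin(a)
d=P[:,:2]-[.5595,.0113]; print(np.round(d@np.array([[c,-n],[n,c]]),4))
H=plane(s,u([(46,449),(181,459),(178,501),(45,491)]),.012);print('handle',np.round(H,4).tolist(),H.mean(0))
T=plane(s,u([(531,507),(180,478)]),.007);print('tip,neck',T)
e=T[1]-T[0];print(np.linalg.norm(e),'yaw',np.degrees(np.arctan2(-e[0],e[1])))
"; python3 ms.py top13 .014 295 215 350 236;python3 ms.py top13 .02 210 215 270 255
```

```text
[[ 0.0257 -0.0407]
 [-0.0219 -0.0365]
 [-0.0291  0.0419]
 [ 0.0238  0.0397]]
handle [[0.4228, 0.2066, 0.012], [0.4159, 0.1364, 0.012], [0.3944, 0.1388, 0.012], [0.4012, 0.2078, 0.012]] [0.40856074 0.17238808 0.012     ]
tip,neck [[ 0.38627848 -0.04597762  0.007     ]
 [ 0.40583981  0.13680973  0.007     ]]
0.18383106834389287 yaw -6.108368559052323
top13 c [612.3 191. ] size [81.3 17.4] yaw -1.5 (307, 223, 39, 9)
top13 c [593.5 382.1] size [83.9 51.9] yaw -6.5 (216, 224, 42, 26)
```

```bash
python3 -c "
from h import *
go((.408,.169,.12),-6.1,.55,maxs=4.5)
"
```

```text
from [0.4936 0.4184 0.2361] n 7
[[[0.3,-0.0,-0.1],[1.65,-1.0,3.64],0.55],[[0.3,-0.0,-0.1],[1.65,-0.98,3.64],0.55],[[0.3,-0.0,-0.1],[1.65,-0.95,3.65],0.55],[[0.3,-0.0,-0.1],[1.65,-0.93,3.65],0.55],[[0.3,-0.0,-0.1],[1.65,-0.91,3.66],0.55],[[0.3,-0.0,-0.1],[1.66,-0.88,3.66],0.55],[[0.3,-0.0,-0.1],[1.66,-0.86,3.67],0.55]]
```

Request:
play_rows([
  [[0.3,0,0],[0,-0.5,2],0.55],
  [[0.3,0,0],[0.5,-1,3.6],0.55],
  [[0.3,0,0],[1,-1,3.6],0.55],
  [[0.3,0,0],[1.5,-0.9,3.6],0.55],
  [[0.3,0,0],[1.5,-0.9,3.6],0.55],
  [[0.3,0,0],[1.5,-0.9,3.6],0.55],
  [[0.3,0,0],[1.5,-0.9,3.2],0.55],
  [[0,0,0],[1,-0.5,1.0],0.55],
  [[0,0,0],[0,0,0],0.55],
  [[0,0,0],[0,0,0],0.55],
])

```text
t: 52.08
tool_pos: [0.4093, 0.1588, 0.1503]
tcp_rot: [0.536, 0.458, -0.529, 0.472]
contact_force: [0.4, 0.6, -1.1]
finger_gap: 0.549
```

```bash
python3 -c "
from h import *
st()
go((.408,.169,.04),-6.1,.55,n=3)
"
```

```text
t 52.075 pos [0.4093 0.1588 0.1503] gap 0.549 F [ 0.4  0.6 -1.1]
[[ 0.019  0.991 -0.134]
 [-0.009 -0.134 -0.991]
 [-1.     0.021  0.006]]
q [ 0.26  0.08 -0.74  1.95  0.08  1.12 -0.64]
from [0.4093 0.1588 0.1503] n 3
[[[-0.5,0.1,-0.4],[3.67,-0.16,-0.35],0.55],[[-0.5,0.1,-0.4],[3.67,-0.13,-0.35],0.55],[[-0.5,0.1,-0.4],[3.67,-0.11,-0.34],0.55]]
```

Request:
play_rows([
  [[-0.6,0.1,-0.4],[2,-0.2,-0.6],0.55],
  [[-0.5,0.1,-0.4],[3,-0.1,-0.4],0.55],
  [[-0.5,0.1,-0.3],[3,-0.1,-0.3],0.55],
  [[0,0,0],[2,0,0],0.55],
  [[0,0,0],[0,0,0],0.55],
])

```text
t: 52.7
tool_pos: [0.4125, 0.1759, 0.0511]
tcp_rot: [0.528, 0.472, -0.523, 0.474]
contact_force: [0.6, -0.5, 0.3]
finger_gap: 0.549
```

```bash
python3 -c "
from h import *
st()
go((.408,.169,.002),-6.1,.55,n=2)
"
```

```text
t 52.7 pos [0.4125 0.1759 0.0511] gap 0.549 F [ 0.6 -0.5  0.3]
[[ 0.008  0.994 -0.104]
 [ 0.003 -0.104 -0.995]
 [-1.     0.007 -0.003]]
q [ 0.18  0.26 -0.73  2.03  0.22  0.91 -0.77]
from [0.4125 0.1759 0.0511] n 2
[[[0.1,-0.1,-0.2],[2.45,-0.21,0.37],0.55],[[0.1,-0.1,-0.2],[2.45,-0.2,0.37],0.55]]
```

Request:
play_rows([
  [[0,-0.1,-0.2],[2,-0.3,0.5],0.55],
  [[0,-0.1,-0.2],[1.8,-0.2,0.3],0.55],
  [[0,0,0],[0.8,0,0],0.55],
  [[0,0,0],[0,0,0],0.55],
])

```text
t: 53.2
tool_pos: [0.4103, 0.1707, 0.0069]
tcp_rot: [0.527, 0.473, -0.523, 0.474]
contact_force: [0.2, -0.0, 0.2]
finger_gap: 0.551
```

```bash
python3 -c "
from h import *
st()
go((.408,.169,.002),-6.1,.55,n=1)
"
```

```text
t 53.2 pos [0.4103 0.1707 0.0069] gap 0.551 F [ 0.2 -0.   0.2]
[[ 0.006  0.995 -0.104]
 [ 0.002 -0.104 -0.995]
 [-1.     0.005 -0.003]]
q [ 0.15  0.34 -0.69  2.08  0.29  0.82 -0.82]
from [0.4103 0.1707 0.0069] n 1
[[[0.1,-0.2,-0.3],[0.49,-0.21,0.19],0.55]]
```

Request:
play_rows([
  [[0,-0.2,-0.3],[0.5,-0.2,0.1],0.55],
  [[0,0,0],[0,0,0],0.4],
  [[0,0,0],[0.1,0,0],0.1],
  [[0,0,0],[0,0,0],0],
  [[0,0,0],[0,0,0],0],
  [[0,0,0],[0,0,0],0],
  [[0,0,0],[0,0,0],0],
])

```text
t: 54.08
tool_pos: [0.4094, 0.1706, 0.0028]
tcp_rot: [0.526, 0.472, -0.525, 0.474]
contact_force: [-0.1, 0.7, -0.0]
finger_gap: 0.259
```

```bash
python3 -c "
from h import *
st()
"
```

```text
t 54.075 pos [0.4094 0.1706 0.0028] gap 0.259 F [-0.1  0.7 -0. ]
[[ 0.003  0.995 -0.104]
 [-0.001 -0.104 -0.995]
 [-1.     0.003  0.   ]]
q [ 0.14  0.34 -0.69  2.08  0.3   0.82 -0.83]
```

Request:
play_rows([
  [[0,0,0],[-2,0,0],0],
  [[0,0,0],[-4,0,0],0],
  [[0,0,0],[-5,0,0],0],
  [[0,0,0],[-5,0,0],0],
  [[0,0,0],[-4,0,0],0],
  [[0,0,0],[-1,0,0],0],
  [[0,0,0],[0,0,0],0],
])

```text
t: 54.95
tool_pos: [0.4074, 0.1701, 0.2171]
tcp_rot: [-0.524, -0.473, 0.526, -0.473]
contact_force: [-0.3, 0.1, -0.6]
finger_gap: 0.257
```

```bash
python3 -c "
from h import *
st()
go((.5775,.335,.21),-3.2,0,maxs=3.8)
"
```

```text
t 54.95 pos [0.4074 0.1701 0.2171] gap 0.257 F [-0.3  0.1 -0.6]
[[-0.002  0.995 -0.103]
 [-0.001 -0.103 -0.995]
 [-1.    -0.001  0.002]]
q [ 0.29  0.03 -0.76  1.83  0.02  1.29 -0.58]
from [0.4074 0.1701 0.2171] n 7
[[[-0.4,0.0,0.0],[0.09,2.17,-2.59],0],[[-0.4,0.0,0.0],[0.1,2.19,-2.58],0],[[-0.4,0.0,0.0],[0.1,2.21,-2.56],0],[[-0.4,0.0,0.0],[0.1,2.23,-2.55],0],[[-0.4,0.0,0.0],[0.1,2.24,-2.53],0],[[-0.4,0.0,0.0],[0.1,2.26,-2.52],0],[[-0.4,0.0,0.0],[0.1,2.28,-2.5],0]]
```

Request:
play_rows([
  [[-0.4,0,0],[-0.3,0.5,-2],0],
  [[-0.4,0,0],[0,2,-3],0],
  [[-0.4,0,0],[0,2.3,-3],0],
  [[-0.4,0,0],[0,2.3,-3],0],
  [[-0.4,0,0],[0,2.5,-2.5],0],
  [[-0.4,0,0],[0,2.5,-2],0],
  [[-0.4,0,0],[0,2.5,-1.5],0],
  [[0,0,0],[0,1,-0.5],0],
  [[0,0,0],[0,0,0],0],
  [[0,0,0],[0,0,0],0],
])

```text
t: 56.2
tool_pos: [0.5752, 0.3332, 0.195]
tcp_rot: [-0.502, -0.489, 0.524, -0.484]
contact_force: [-1.0, 0.3, -0.8]
finger_gap: 0.258
```

```bash
python3 -c "
from h import *
st()
go((.5775,.335,.15),-3.2,0,n=2)
"
```

```text
t 56.2 pos [0.5752 0.3332 0.195 ] gap 0.258 F [-1.   0.3 -0.8]
[[-0.028  0.998 -0.053]
 [-0.015 -0.053 -0.998]
 [-0.999 -0.027  0.017]]
q [-0.12  0.62 -0.75  1.24  0.4   1.46 -0.87]
from [0.5752 0.3332 0.195 ] n 2
[[[0.1,0.5,0.8],[2.24,0.17,-0.13],0],[[0.1,0.5,0.8],[2.25,0.14,-0.11],0]]
```

Request:
play_rows([
  [[0,0.5,0.8],[1.5,0.3,-0.1],0],
  [[0,0.5,0.8],[1.5,0.2,-0.1],0],
  [[0,0,0],[1.0,0,0],0],
  [[0,0,0],[0,0,0],0],
  [[0,0,0],[0,0,0],0],
])

```text
t: 56.82
tool_pos: [0.5781, 0.333, 0.1565]
tcp_rot: [0.514, 0.486, -0.512, 0.487]
contact_force: [0.5, -0.2, -0.5]
finger_gap: 0.256
```

```bash
python3 -c "
from h import *
st()
go((.5775,.333,.144),-3.2,0,n=1)
snap('top','top14');snap('scene','scene14')
im=cv2.imread('pics/top14.png'); cv2.imwrite('pics/c14.png',cv2.resize(im[205:295,310:490],None,fx=4,fy=4,interpolation=2))
im=cv2.imread('pics/scene14.png'); cv2.imwrite('pics/c14s.png',cv2.resize(im[220:370,310:460],None,fx=4,fy=4,interpolation=2))
"
```

```text
t 56.825 pos [0.5781 0.333  0.1565] gap 0.256 F [ 0.5 -0.2 -0.5]
[[ 0.004  0.999 -0.053]
 [ 0.    -0.053 -0.999]
 [-1.     0.004 -0.001]]
q [-0.1   0.62 -0.74  1.32  0.42  1.35 -0.89]
from [0.5781 0.333  0.1565] n 1
[[[0.2,-0.0,-0.2],[1.25,-0.07,0.01],0]]
```

View pics/c14.png

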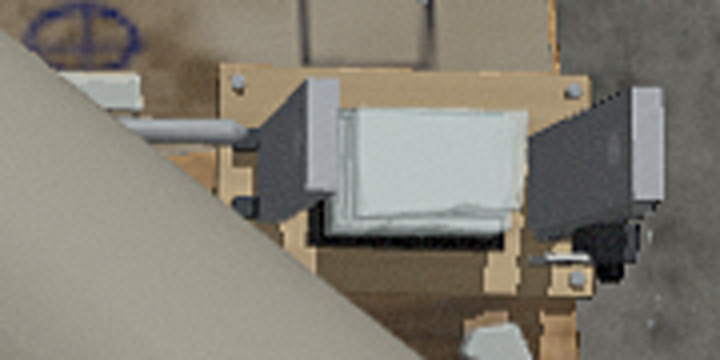

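View pics/scene14.png

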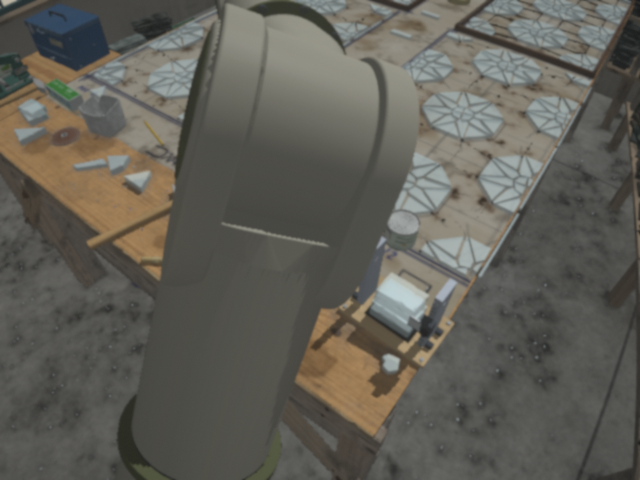

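```bash
python3 -c "
from h import *
s=load('top14')
def u(p,f=4): return [(310+(x+.5)/f-.5,205+(y+.5)/f-.5) for x,y in p]
P=plane(s,u([(250,129),(140,129)]),.160);print(P)
a=np.radians(-3.2);c,n=np.cos(a),np.sin(a)
d=P[:,:2]-[.5595,.0113]; print(np.round(d@np.array([[c,-n],[n,c]]),4))
im=cv2.imread('pics/scene3.png'); cv2.imwrite('pics/c3s.png',cv2.resize(im[300:410,280:400],None,fx=6,fy=6,interpolation=2))
im=cv2.imread('pics/top3.png'); cv2.imwrite('pics/c3t.png',cv2.resize(im[310:340,400:460],None,fx=10,fy=10,interpolation=2))
"
```

```text
[[0.56810262 0.11354229 0.16      ]
 [0.56936729 0.1630677  0.16      ]]
[[0.0029 0.1026]
 [0.0014 0.1521]]
```

View pics/c3s.png

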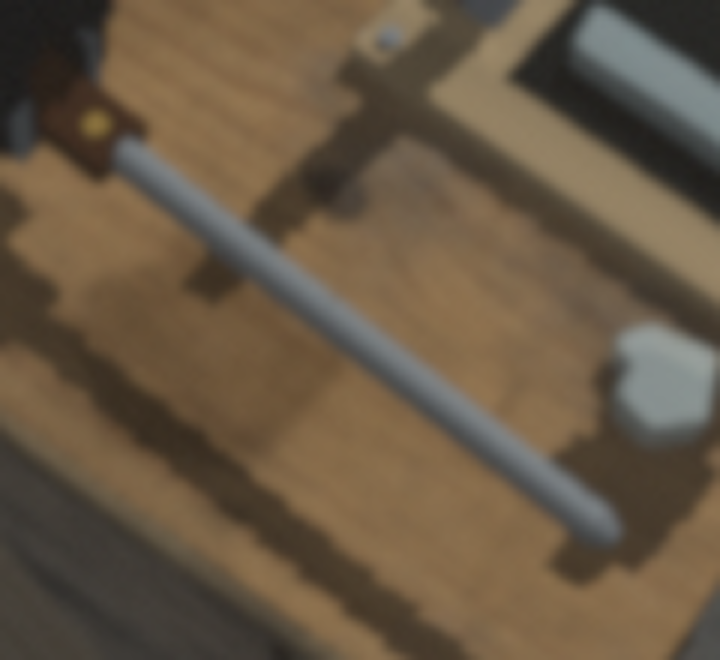

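View pics/c3t.png

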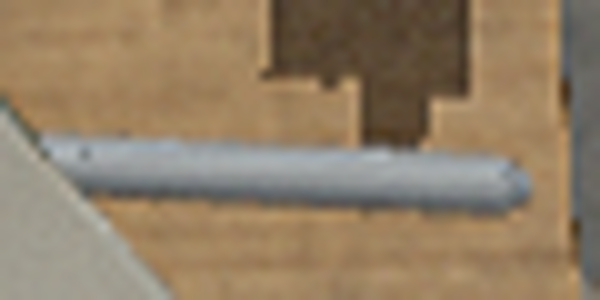

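```bash
python3 -c "
from h import *
def tri(a,ua,b,ub):
    o1,d1=rays(a,[ua]);o2,d2=rays(b,[ub]);d1=d1[0];d2=d2[0]
    A=np.c_[d1,-d2];t=np.linalg.lstsq(A,o2-o1,rcond=None)[0];p,q=o1+t[0]*d1,o2+t[1]*d2;return (p+q)/2,np.linalg.norm(p-q)
print(tri(load('scene3'),(280+615/6,300+535/6),load('top3'),(452.4,328.2)))
"
```

```text
(array([ 0.39624167, -0.05366319,  0.05412714]), np.float64(0.002171777252879003))
```

Request:
play_rows([
  [[0.5,0,-0.2],[0.7,-0.1,0],0],
  [[0,0,0],[0.4,0,0],0],
  [[0,0,0],[0,0,0],0],
  [[0,0,0],[0,0,0],0],
])

```text
t: 57.42
tool_pos: [0.5774, 0.3335, 0.145]
tcp_rot: [0.516, 0.484, -0.515, 0.484]
contact_force: [-0.0, 0.2, -0.4]
finger_gap: 0.258
```

```bash
python3 -c "
from h import *
st()
go((.5775,.333,.144),-3.5,0,n=1)
"
```

```text
t 57.425 pos [0.5774 0.3335 0.145 ] gap 0.258 F [-0.   0.2 -0.4]
[[ 0.001  0.998 -0.062]
 [ 0.001 -0.062 -0.998]
 [-1.     0.001 -0.001]]
q [-0.1   0.63 -0.74  1.34  0.42  1.33 -0.9 ]
from [0.5774 0.3335 0.145 ] n 1
[[[-0.1,-0.1,-0.0],[0.1,0.02,0.05],0]]
```

```bash
python3 -c "
from h import *
snap('top','top15')
im=cv2.imread('pics/top15.png'); cv2.imwrite('pics/c15.png',cv2.resize(im[220:260,330:410],None,fx=8,fy=8,interpolation=2))
"
```

```text
(no output)
```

View pics/c15.png

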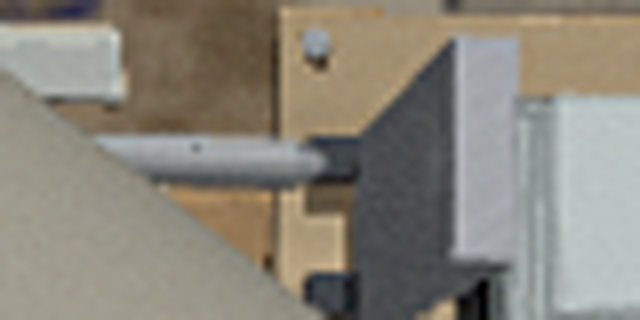

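```bash
python3 -c "
from h import *
s=load('top15')
P=plane(s,[(330+(x+.5)/8-.5,220+(y+.5)/8-.5) for x,y in [(325,163),(200,159)]],.148)
U=plane(s,[(330+(x+.5)/8-.5,220+(y+.5)/8-.5) for x,y in [(454,37),(520,37),(518,262),(453,261)]],.172)
a=np.radians(-3.2);c,n=np.cos(a),np.sin(a);M=np.array([[c,-n],[n,c]])
for Q in (P,U): print(np.round((Q[:,:2]-[.5595,.0113])@M,4))
"
```

```text
[[-0.0011  0.1044]
 [-0.0011  0.133 ]]
[[ 0.0247  0.0792]
 [ 0.0252  0.0645]
 [-0.0252  0.0646]
 [-0.0254  0.079 ]]
```

Request:
play_rows([
  [[-0.2,0,0],[0,0.05,1],0],
  [[0,0,0],[0,0,1.5],0],
  [[0,0,0],[0,0,1.5],0],
  [[0,0,0],[0,0,0.5],0],
  [[0,0,0],[0,0,0],0],
])

```text
t: 58.1
tool_pos: [0.5757, 0.2836, 0.1453]
tcp_rot: [0.516, 0.484, -0.515, 0.485]
contact_force: [-0.7, -0.6, -2.0]
finger_gap: 0.259
```

```bash
cat >> h.py <<'E'
def stf():
    s,r=st(); a=np.radians(-3.2);c,n=np.cos(a),np.sin(a);M=np.array([[c,-n],[n,c]])
    p=np.array(s['tool_pos']); q=(p[:2]-[.5595,.0113])@M; t=R.from_euler('z',3.2,degrees=True).apply(r[:,2])
    print('stand xy',np.round(q,4),'yaw',round(np.degrees(np.arctan2(r[1,1],r[0,1])),2),'neck gap',round(q[1]-.0335-.079,4),'tipz',round(p[2]+.0032+r[2,2]*.2185,4))
    return q
E
python3 -c "
from h import *
stf()
"
```

```text
t 58.1 pos [0.5757 0.2836 0.1453] gap 0.259 F [-0.7 -0.6 -2. ]
[[ 0.002  0.998 -0.061]
 [ 0.    -0.061 -0.998]
 [-1.     0.002 -0.   ]]
q [-0.    0.58 -0.75  1.42  0.4   1.3  -0.84]
stand xy [0.001  0.2728] yaw -3.5 neck gap 0.1603 tipz 0.1485
```

Request:
play_rows([
  [[0,0,0],[0,0,1.5],0],
  [[0,0,0],[0,0,2],0],
  [[0,0,0],[0,0,2],0],
  [[0,0,0],[0,0,2],0],
  [[0,0,0],[0,0,1],0],
  [[0,0,0],[0,0,0],0],
  [[0,0,0],[0,0,0],0],
])

```text
t: 58.98
tool_pos: [0.5697, 0.1955, 0.1453]
tcp_rot: [0.515, 0.485, -0.514, 0.485]
contact_force: [0.3, -0.0, -1.0]
finger_gap: 0.259
```

```bash
python3 -c "
from h import *
stf()
snap('top','top16');snap('scene','scene16')
im=cv2.imread('pics/top16.png'); cv2.imwrite('pics/c16.png',cv2.resize(im[205:295,310:490],None,fx=4,fy=4,interpolation=2))
"
```

```text
t 58.975 pos [0.5697 0.1955 0.1453] gap 0.259 F [ 0.3 -0.  -1. ]
[[ 0.002  0.998 -0.059]
 [ 0.001 -0.059 -0.998]
 [-1.     0.002 -0.001]]
q [ 0.17  0.5  -0.76  1.53  0.35  1.25 -0.7 ]
stand xy [-1.000e-04  1.844e-01] yaw -3.38 neck gap 0.0719 tipz 0.1482
```

View pics/c16.png

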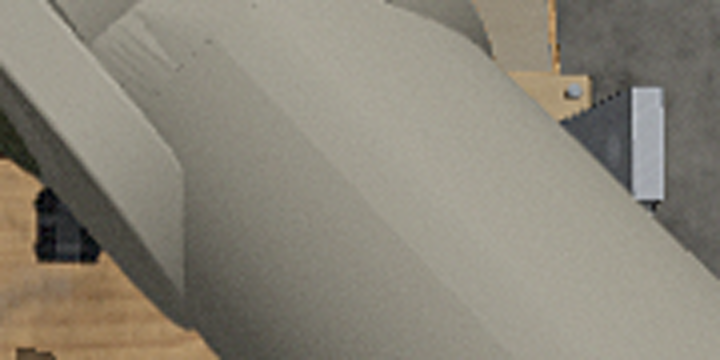

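View pics/scene16.png

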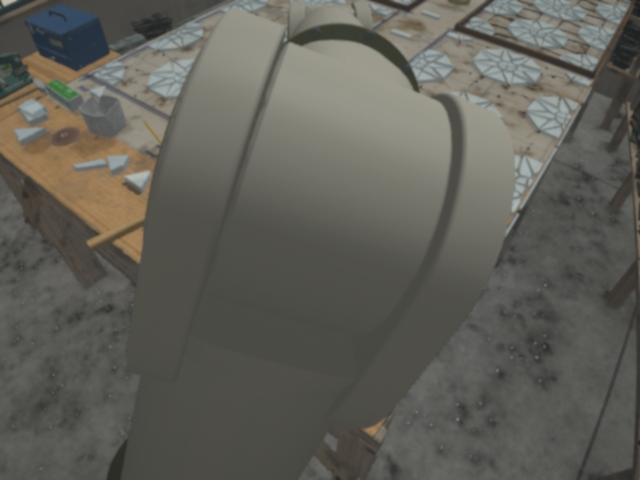

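Request:
play_rows([
  [[0,0,0],[0,0.05,1],0],
  [[0,0,0],[0,0,1.2],0],
  [[0,0,0],[0,0,1.2],0],
  [[0,0,0],[0,0,0.6],0],
  [[0,0,0],[0,0,0],0],
])

```text
t: 59.7
tool_pos: [0.5676, 0.1529, 0.145]
tcp_rot: [0.515, 0.485, -0.514, 0.485]
contact_force: [0.4, 0.9, -0.9]
finger_gap: 0.261
```

```bash
python3 -c "
from h import *
stf()
"
```

```text
t 59.7 pos [0.5676 0.1529 0.145 ] gap 0.261 F [ 0.4  0.9 -0.9]
[[ 0.001  0.998 -0.058]
 [ 0.001 -0.058 -0.998]
 [-1.     0.001 -0.001]]
q [ 0.25  0.46 -0.76  1.57  0.33  1.24 -0.62]
stand xy [0.0002 0.1419] yaw -3.34 neck gap 0.0294 tipz 0.1481
```

Request:
play_rows([
  [[0,0,0],[0,0,0.8],0],
  [[0,0,0],[0,0,0.8],0],
  [[0,0,0],[0,0,0.6],0],
  [[0,0,0],[0,0,0.3],0],
  [[0,0,0],[0,0,0],0],
])

```text
t: 60.32
tool_pos: [0.566, 0.1266, 0.1451]
tcp_rot: [0.515, 0.485, -0.514, 0.485]
contact_force: [-0.2, 0.4, -0.2]
finger_gap: 0.256
```

```bash
python3 -c "
from h import *
stf()
"
```

```text
t 60.325 pos [0.566  0.1266 0.1451] gap 0.256 F [-0.2  0.4 -0.2]
[[ 0.002  0.998 -0.058]
 [ 0.001 -0.058 -0.998]
 [-1.     0.002 -0.001]]
q [ 0.3   0.45 -0.76  1.6   0.32  1.23 -0.57]
stand xy [1.000e-04 1.155e-01] yaw -3.31 neck gap 0.003 tipz 0.148
```

Push the last few mm to contact, lower onto the eye, watch the force.

Request:
play_rows([
  [[0,0,0],[0.1,0,0.3],0],
  [[0,0,0],[0.1,0,0.2],0],
  [[0,0,0],[0,0,0],0],
])

```text
t: 60.7
tool_pos: [0.5657, 0.1231, 0.1433]
tcp_rot: [0.515, 0.486, -0.513, 0.486]
contact_force: [-0.8, -0.1, 0.3]
finger_gap: 0.261
```

```bash
python3 -c "
from h import *
stf()
"
```

```text
t 60.7 pos [0.5657 0.1231 0.1433] gap 0.261 F [-0.8 -0.1  0.3]
[[ 0.002  0.998 -0.056]
 [ 0.003 -0.056 -0.998]
 [-1.     0.002 -0.003]]
q [ 0.31  0.44 -0.76  1.6   0.32  1.22 -0.57]
stand xy [-0.      0.1119] yaw -3.21 neck gap -0.0006 tipz 0.1459
```

Request:
play_rows([
  [[0,0,0],[0.1,0,0.3],0],
  [[0,0,0],[0.1,0,0.2],0],
  [[0,0,0],[0,0,0],0],
])

```text
t: 61.08
tool_pos: [0.5657, 0.1231, 0.1428]
tcp_rot: [0.516, 0.488, -0.509, 0.486]
contact_force: [1.0, -0.3, -1.6]
finger_gap: 0.259
```

```bash
python3 -c "
from h import *
stf()
"
```

```text
t 61.075 pos [0.5657 0.1231 0.1428] gap 0.259 F [ 1.  -0.3 -1.6]
[[ 0.005  0.999 -0.051]
 [ 0.009 -0.051 -0.999]
 [-1.     0.005 -0.009]]
q [ 0.32  0.44 -0.76  1.61  0.32  1.21 -0.56]
stand xy [-0.     0.112] yaw -2.93 neck gap -0.0005 tipz 0.144
```

Request:
play_rows([
  [[0,-0.3,0],[0.1,0,-0.1],0],
  [[0,0,0],[0,0,0],0.35],
  [[0,0,0],[0,0,0],0.5],
  [[0,0,0],[0,0,0],0.5],
  [[0,0,0],[-1.5,0,0],0.5],
  [[0,0,0],[-4,0,0],0.5],
  [[0,0,0],[-5,0,0],0.5],
  [[0,0,0],[0,0,-4],0.5],
  [[0,0,0],[0,0,-5],0.5],
  [[0,0,0],[0,-1,-5],0.5],
  [[0,0,0],[0,-1,-5],0.5],
  [[0,0,0],[0,-1,-5],0.5],
])

```text
t: 62.58
tool_pos: [0.5535, 0.3634, 0.2592]
tcp_rot: [0.52, 0.48, -0.513, 0.485]
contact_force: [1.0, 0.8, 0.6]
finger_gap: 0.501
```

Request:
play_rows([
  [[0,0,0],[0,-1,-5],0.5],
  [[0,0,0],[0,0,-4],0.5],
  [[0,0,0],[0,0,0],0.5],
  [[0,0,0],[0,0,0],0.5],
])

```text
t: 63.08
tool_pos: [0.5463, 0.4613, 0.2631]
tcp_rot: [0.52, 0.483, -0.511, 0.485]
contact_force: [0.3, -0.4, 0.8]
finger_gap: 0.503
```

```bash
python3 -c "
from h import *
st()
snap('top','top17');snap('scene','scene17')
im=cv2.imread('pics/top17.png'); cv2.imwrite('pics/c17.png',cv2.resize(im[205:295,310:490],None,fx=4,fy=4,interpolation=2))
im=cv2.imread('pics/scene17.png'); cv2.imwrite('pics/c17s.png',cv2.resize(im[220:370,310:460],None,fx=4,fy=4,interpolation=2))
"; python3 ms.py top17 .014 295 215 350 236;python3 ms.py top17 .02 210 215 270 255
```

```text
t 63.075 pos [0.5463 0.4613 0.2631] gap 0.503 F [ 0.3 -0.4  0.8]
[[ 0.012  0.998 -0.062]
 [ 0.006 -0.062 -0.998]
 [-1.     0.012 -0.007]]
q [-0.36  0.68 -0.77  0.99  0.46  1.61 -1.04]
top17 c [612.3 191. ] size [81.3 17.4] yaw -1.5 (307, 223, 39, 9)
top17 c [592.9 383.1] size [82.2 51.9] yaw -7.5 (216, 224, 41, 26)
```

View pics/c17.png

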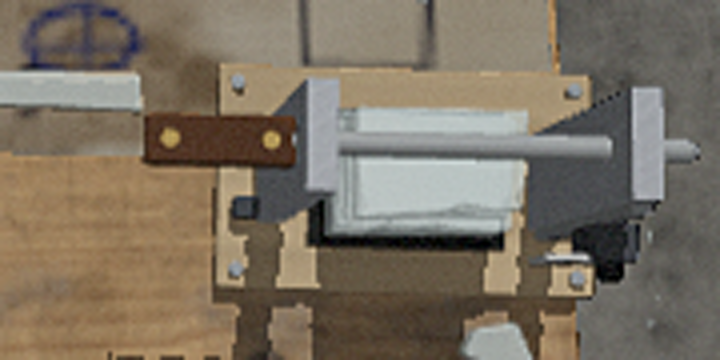

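View pics/c17s.png

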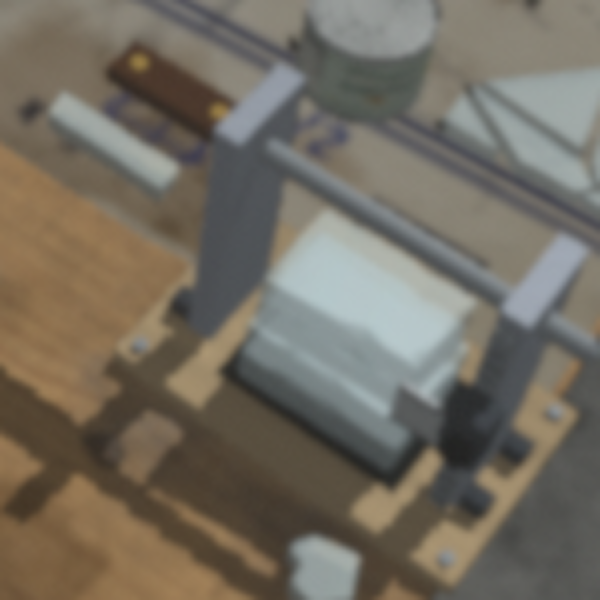

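View pics/top17.png

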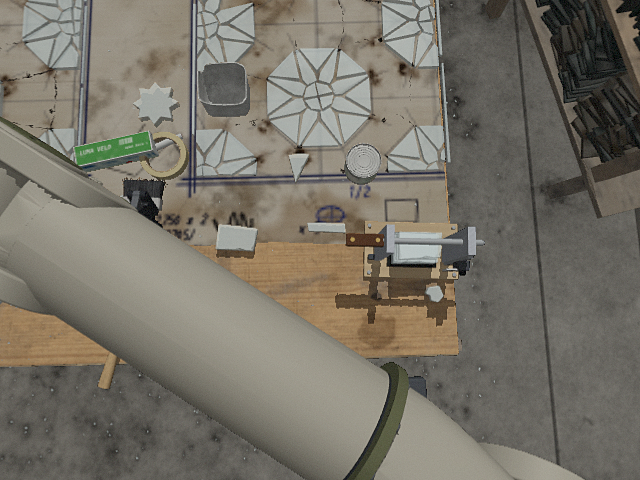

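```bash
python3 -c "
from h import *
s=load('top17')
def u(p,f=4): return [(310+(x+.5)/f-.5,205+(y+.5)/f-.5) for x,y in p]
a=np.radians(-3.2);c,n=np.cos(a),np.sin(a);M=np.array([[c,-n],[n,c]])
for p,z in (([(297,118),(296,165),(145,114),(145,160)],.150),([(700,152)],.144),([(527,110),(519,207),(357,217)],.096)): print(np.round((plane(s,u(p),z)[:,:2]-[.5595,.0113])@M,4))
s0=load('scene17')
def up(pts): return [(310+(x+.5)/4-.5,220+(y+.5)/4-.5) for x,y in pts]
W=np.array([.5087,-.0378])
# blade plane x'=-48: intersect rays
o,d=rays(s0,up([(400,382),(442,408),(392,415),(432,446)]))
o2=(o[:2]-[.5595,.0113])@M; d2=d[:,:2]@M
t=(-.048-o2[0])/d2[:,0]; print('blade y,z', np.round(np.c_[o2[1]+t*d2[:,1],o[2]+t*d[:,2]],4))
"
```

```text
[[ 0.0101  0.0799]
 [-0.0116  0.0801]
 [ 0.0098  0.1492]
 [-0.0113  0.1488]]
[[ 0.0008 -0.106 ]]
[[ 0.0257 -0.0407]
 [-0.0219 -0.0365]
 [-0.0291  0.0419]]
blade y,z [[-0.0437  0.1196]
 [-0.0645  0.1208]
 [-0.0449  0.0926]
 [-0.0663  0.0896]]
```

```bash
python3 -c "
from h import *
print(bot.job_done())"
```

```text
the job is handed in; nothing more can be done
None
```

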